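Open the snap-covered vial case and set out a vial

TASK

Open the sloping vial case: pinch the two navy side tabs of its cover together, draw the cover off, and lower it right way up, flat, into the empty white tray before letting it go. Then lift the blue-capped vial out and stand it upright, wholly on the round teal pad, not letting go before it stands there. Leave the orange-capped vial in its well and do not shift or tip the bottles, the jar or the carton.

Things in the scene. Friction and masses are not known exactly. Their poses are not given: they have to be found in the camera images.
- case: Fixed white open-topped vial case on an aluminium sloping stand (base 150 x 100 mm). Origin on the table under the case; x to its back, y across, z up. The case slopes 26 degrees down to the front (-x): its outward normal N is (-0.438, 0, 0.899), its up-slope direction U (0.899, 0, 0.438) here. Outside 112 mm (U) x 78 (y) x 83 (N); inside 104 x 70 mm; walls 4 mm.
- wells (a point): Middle of the case's foam bed, at the wells' bottom level, 77 mm below the rim along N; axes as case, not sloped. The grey foam rises 16 mm above this point and has two square wells 28 x 28 mm for the vials, centred 17 mm to the +y and to the -y side of this point.
- case_rim (a point): Middle of the case's opening, in the rim's plane (highest edge 149 mm over the table); axes as case, not sloped. At the rim, two lips 28 mm long, 6 mm deep stand 5 mm inwards from the middles of the +y and -y walls; the cover's barbs catch under them.
- cover_grip (a point): Loose snap-fit cover, lavender plate 118 x 82 x 4 mm, about 0.09 kg. Point midway between its two navy tabs, 14 mm above the plate. z: outward normal (along N while it is on); x: its long way (up the slope); y: from right tab to left tab, press along it. Tabs: upright paddles 26 mm wide, 28 mm high above the plate, outer faces at y = +29 and -29 mm.
- cover_under (a point): Middle of the cover's underside, 18 mm below cover_grip, same axes. Two ribs and the barbs below it reach 12 mm into the case with 1 mm play, so the cover must be drawn out along its normal. Laid down, it stands level on the ribs, this point 12 mm above the floor it stands on.
- tab_left (a joint): How far the left (+y) tab is pressed inwards, m: 0 at rest, 0.007 at its stop. The barb is clear of the case's lip from 0.0045 m on (best pressed to the stop). Spring: 0.9 N at rest, 7 N at the stop; it springs back when let go.
- tab_right (a joint): The same for the right (-y) tab.
- vial_blue: Clear glass vial with a blue cap and a blue band, loose: body 26 mm diameter to 46 mm up, then neck and cap 20 mm diameter, 60 mm tall in all, about 0.035 kg. Origin at the middle of its underside, z along its axis to the cap. It starts in one of the two wells (either one), leaning with the case.
- vial_blue_mid (a point): Centre of the blue-capped vial, half-way up (30 mm above its underside).
- vial_orange_mid (a point): Centre of the orange-capped vial, of the same shape, in the other well; it stays there.
- tray_in (a point): Middle of the inner floor of the fixed open white tray, 170 x 130 mm outside (long along its x), 162 x 122 mm inside, walls 18 mm high, floor 4 mm above the table. On one side of the case; the pad is on the other.
- pad: Fixed round teal pad, 96 mm diameter, 5 mm thick; origin at the middle of its underside, on the table.
- flask_mid (a point): Bystander: clear bottle with blue cap, 44 mm diameter, 150 mm tall, standing close beside the case; point half-way up.
- spray_mid (a point): Bystander: amber bottle with white cap, 48 mm diameter, 140 mm tall, close beside the case on the other side; point half-way up.
- jar_mid (a point): Bystander: white jar with green cap, 52 mm diameter, 70 mm tall, about 95 mm from the pad's middle; point half-way up.
- carton_mid (a point): Bystander: white carton with navy stripe, 50 x 120 x 60 mm (long along its y), on the table just beyond the tray; point half-way up.
Not all that is in view belongs to the job. Of the things that look like the case, the largest one is meant.

How it is judged:
By the outcome, as a careful person would: the job done as asked, in the order asked, and still so for the second after the job is handed in, with the robot touching nothing.
It also fails if it takes over 72 s, if anything falls off the work surface, if the arm or the gripper's body presses on something with over 40 N, if the wrist force passes 120 N, or if a joint passes its speed limit or range.

ROBOT

A 6-joint arm with a two-finger parallel gripper is mounted at the origin on the work surface. World frame = base frame: x ahead of the robot, y to its left, z up, the work surface at z = 0. Lengths are in m, angles in rad, forces in N, time in s.
With the tool pointing down it reaches from about 0.225 to 0.875 m from the base axis. Payload 3.4 kg.
Tool frame: the origin (TCP) lies at the very end of the fingers, on their centre line; the grasp point (between the pads) lies 19 mm behind it (manip.grasp_offset is the distance from the TCP to the grasp point, in m); x points along the fingers, y is the direction in which the jaws open and shut, and the axes are right-handed (so a half turn about x gives the same grasp; the last joint's range is limited). The gripper opens to 85 mm and grips with 20 to 120 N. Pads are 22 mm wide; open, the fingers measure 114 mm over their backs; the gripper's body (76 mm by 85 mm) begins 54 mm behind the grasp point. The pads swing forward as they close: fully open they stand 13 mm farther back than shut.
Start: joints at [1.102, 0.276, 1.505, -0, 1.361, -0.121], TCP at [0.196, 0.541, 0.231] pointing down, gripper open.
Joint ranges: [-2.89, 2.89], [-0.75, 2.08], [0.22, 2.7], [-1.18, 4.32], [0.11, 2.71], [-2.7, 2.7]. Speed limits (rad/s): [2.57, 2.57, 3.14, 3.14, 3.14, 3.14].

INTERFACE

Orientations are given as a unit quaternion [w, x, y, z].
In Python, from rig import manip gives the robot as it stands.
- The arm moves only by the tool step_arm, never from a script. Its argument "increments" is a list of rows, each an object with "grip": the opening, from 0 (shut) to 1 (fully open); "delta_pos": the shift along the world's x, y, z in m, a list of three; "twist": the turn about the world's z in degrees. A call has 1 to 10 rows; each row shifts and turns the commanded pose from where the row before left it; what a row does not reach is not made up. A row lasts 1/12 s, in which the tool goes at most 41.7 mm and 7.16 degrees, less where a joint would pass 70% of its speed; a pose out of reach is approached as far as the arm can. A call with a gripper value outside its range is refused whole. The fingers move at their own pace and stop on an object; "force" is the grip in N (left out, the last holds). Time passes only in rows, so rows that do not move let the fingers close. It gives the time, the measured TCP pose, the force and the opening at its end, in the units of the state.
- manip.get_state(): the state, without advancing time (a new reading comes with each control period).
- manip.get_image(name): name is "side" or "top"; returns a dict with "img" (384x512x3 uint8, red, green, blue), "fx", "fy", "cx", "cy" (pixels), "rvec" (rotation vector, rad) and "tvec" (3), from world to camera coordinates, as OpenCV has them. Camera axes: x right, y down, z forward; pixel columns grow to the right and rows downward; lengths in m; the calibration is good to about 2 mm. A picture is of the moment at which its call begins. There is no depth.
- manip.sign_off(): hands the job in, once; it reports no verdict.
The state is a dict: "clock": time; "qpos": joint angles; "qd": joint speeds; "effort": joint torques, N m; "position": TCP position; "ee_rot": TCP orientation; "contact_force": force on the tool from outside, world axes, zero at the start; "moment": the same for the moment, N m; "width": finger opening in m.
Only numpy, scipy, OpenCV 4.12 (cv2) and the standard library are available. Lean on these libraries where they do the work, as an engineer would, in place of code of your own. Each camera call takes 0.05 s, during which the arm holds its last target. There are 200 camera calls.

## Working session

There is one attempt and no reset: what is moved stays moved. The work goes in short steps, Python scripts to look and compute and a tool call to move; the robot and the scene stay as the last step left them, time stands still between calls to the robot, and variables do not carry over. Pictures are saved under pics/ and viewed, about 8 in all and at most 12, crops included, and the job is handed in when it is done.

Besides the shell and the picture viewer there is one more tool, called after "Call:" as name(argument=value, ...), one argument or row to a line, values as JSON. step_arm: Moves the arm, as the interface text tells. Its arguments: {"type":"object","properties":{"increments":{"type":"array"},"force":{"type":"number"}},"required":["increments"]}

```bash
ls; mkdir -p pics
python3 - <<'E'
from rig import manip
import cv2,numpy as np
s=manip.get_state();print(s)
for n in ("side","top"):
    d=manip.get_image(n);np.save(f"pics/{n}0.npy",d,allow_pickle=True)
    cv2.imwrite(f"pics/{n}0.png",cv2.resize(d["img"][:,:,::-1],(800,600),interpolation=cv2.INTER_CUBIC))
    print(n,{k:v for k,v in d.items() if k!="img"}, -cv2.Rodrigues(d["rvec"])[0].T@d["tvec"])
E
```

```text
pics
{'clock': 0.0, 'qpos': array([ 1.10200294e+00,  2.76587143e-01,  1.50614233e+00,  1.07938420e-05,
        1.36068475e+00, -1.20966999e-01]), 'qd': array([ 0.00098804,  0.00230462,  0.00090911,  0.00016507,  0.00039707,
       -0.00025871]), 'effort': array([-2.33057901e-03, -4.16775978e+01, -2.45803016e+01, -8.34677053e-05,
        1.08040767e-02,  6.09399677e-06]), 'position': array([0.19573493, 0.54009792, 0.23044052]), 'ee_rot': array([ 0.69624904,  0.12174182,  0.69663051, -0.1229721 ]), 'contact_force': array([-0.45474416, -0.60717712, -0.2168675 ]), 'moment': array([ 0.00343152, -0.04218399,  0.0321407 ]), 'width': 0.08527013255365505}
side {'fx': 467.83205703569695, 'fy': 467.83205703569695, 'cx': 262.3866140298665, 'cy': 195.99547899410285, 'rvec': array([ 2.25432181, -0.41173736,  0.1577702 ]), 'tvec': array([-0.53578358,  0.23734071,  1.08874288])} [ 0.29218504 -0.81601805  0.88175856]
top {'fx': 442.23815466012127, 'fy': 442.23815466012127, 'cx': 252.00438588060862, 'cy': 188.01861241067004, 'rvec': array([ 2.17953138, -2.19767976,  0.03598805]), 'tvec': array([0.00488545, 0.56413102, 1.14587992])} [ 0.50714501 -0.01837117  1.17208144]
```

View pics/top0.png

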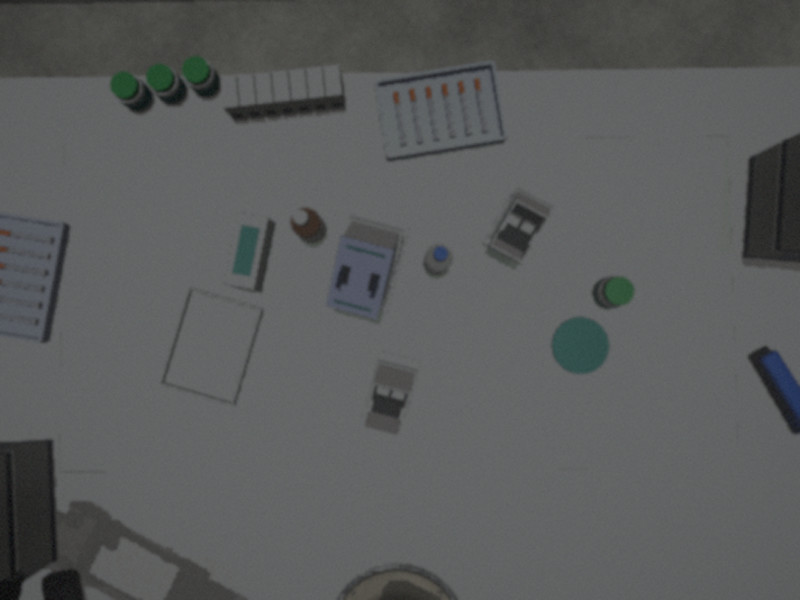

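View pics/side0.png

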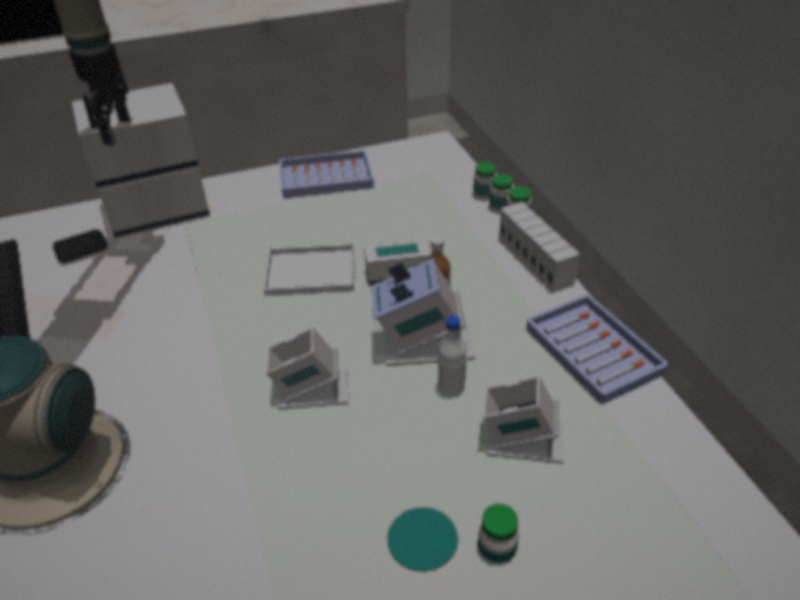

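Top view (800x600 picture): case with lavender cover at (365,270), tray centre (213,345), pad (580,345), flask (438,258), amber bottle (308,224), jar (615,291), carton (250,252). The two smaller cases are decoys. Side view: cover at (410,290). Next I'll crop these for sub-pixel corners.

```bash
cat > h.py <<'E'
import cv2,numpy as np
def load(n,k=0): return np.load(f"pics/{n}{k}.npy",allow_pickle=True).item()
def snap(n,k):
    from rig import manip
    d=manip.get_image(n);np.save(f"pics/{n}{k}.npy",d,allow_pickle=True);return d
def cam(d):
    R=cv2.Rodrigues(d["rvec"])[0];K=np.array([[d["fx"],0,d["cx"]],[0,d["fy"],d["cy"]],[0,0,1]]);return K,R,d["tvec"]
def proj(d,P):
    K,R,t=cam(d);return cv2.projectPoints(np.float64(P).reshape(-1,1,3),d["rvec"],d["tvec"],K,None)[0].reshape(-1,2)
def onz(d,uv,z):
    K,R,t=cam(d);c=-R.T@t;r=R.T@np.linalg.inv(K)@np.array([*uv,1]);return c+r*(z-c[2])/r[2]
def tri(a,ua,b,ub):
    P=[cam(d)[0]@np.c_[cam(d)[1],cam(d)[2]] for d in(a,b)]
    X=cv2.triangulatePoints(P[0],P[1],np.float64(ua).reshape(2,1),np.float64(ub).reshape(2,1))[:,0];return X[:3]/X[3]
def crop(d,x,y,w,h,s,g=2.0):
    im=d["img"][y:y+h,x:x+w,::-1].astype(float)*g
    return cv2.resize(np.clip(im,0,255).astype(np.uint8),None,fx=s,fy=s,interpolation=cv2.INTER_CUBIC)
E
python3 - <<'E'
from h import *
t,s=load("top"),load("side")
a=crop(t,180,115,66,100,6);b=crop(s,232,145,66,100,6)
cv2.imwrite("pics/c1.png",np.hstack([a,b]))
# pad, tray masks
for n,d in(("top",t),("side",s)):
    im=d["img"];hsv=cv2.cvtColor(im,cv2.COLOR_RGB2HSV)
    for nm,lo,hi in(("teal",(75,90,30),(95,255,255)),("green",(50,120,40),(74,255,255)),("blue",(105,130,40),(125,255,255)),("lav",(105,30,60),(130,110,255)),("dark",(0,0,0),(180,255,40))):
        m=cv2.inRange(hsv,lo,hi);k,l,st,c=cv2.connectedComponentsWithStats(m)
        print(n,nm,[(tuple(c[i].round(1)),int(st[i,4])) for i in range(1,k) if st[i,4]>12][:14])
E
```

```text
top teal [((np.float64(157.3), np.float64(159.2)), 201), ((np.float64(371.5), np.float64(220.5)), 672)]
top green [((np.float64(125.1), np.float64(44.5)), 185), ((np.float64(102.0), np.float64(49.3)), 187), ((np.float64(79.1), np.float64(54.2)), 186)]
top blue [((np.float64(281.7), np.float64(161.4)), 17), ((np.float64(501.7), np.float64(243.7)), 365)]
top lav [((np.float64(313.8), np.float64(48.6)), 13), ((np.float64(9.0), np.float64(140.3)), 49), ((np.float64(27.0), np.float64(143.3)), 42), ((np.float64(230.2), np.float64(177.0)), 1332), ((np.float64(281.6), np.float64(161.5)), 42), ((np.float64(13.8), np.float64(176.9)), 28), ((np.float64(5.5), np.float64(212.4)), 31), ((np.float64(502.4), np.float64(233.5)), 46)]
top dark [((np.float64(134.2), np.float64(56.2)), 89), ((np.float64(112.6), np.float64(60.2)), 104), ((np.float64(90.9), np.float64(64.5)), 112), ((np.float64(204.4), np.float64(67.3)), 25), ((np.float64(215.2), np.float64(66.1)), 27), ((np.float64(183.5), np.float64(69.7)), 26), ((np.float64(194.7), np.float64(68.5)), 29), ((np.float64(172.7), np.float64(70.8)), 29), ((
[... 1010 characters left out ...]
9), ((np.float64(258.8), np.float64(184.5)), 784), ((np.float64(381.4), np.float64(222.3)), 2620), ((np.float64(289.4), np.float64(206.6)), 44)]
side dark [((np.float64(18.1), np.float64(12.2)), 954), ((np.float64(59.7), np.float64(1.6)), 16), ((np.float64(62.8), np.float64(11.0)), 18), ((np.float64(63.9), np.float64(51.0)), 1399), ((np.float64(92.4), np.float64(111.0)), 174), ((np.float64(124.3), np.float64(137.4)), 15), ((np.float64(94.6), np.float64(144.5)), 79), ((np.float64(51.0), np.float64(157.3)), 376), ((np.float64(6.6), np.float64(187.9)), 816), ((np.float64(255.3), np.float64(174.5)), 51), ((np.float64(41.7), np.float64(273.7)), 1265), ((np.float64(316.3), np.float64(355.5)), 57)]
```

View pics/c1.png

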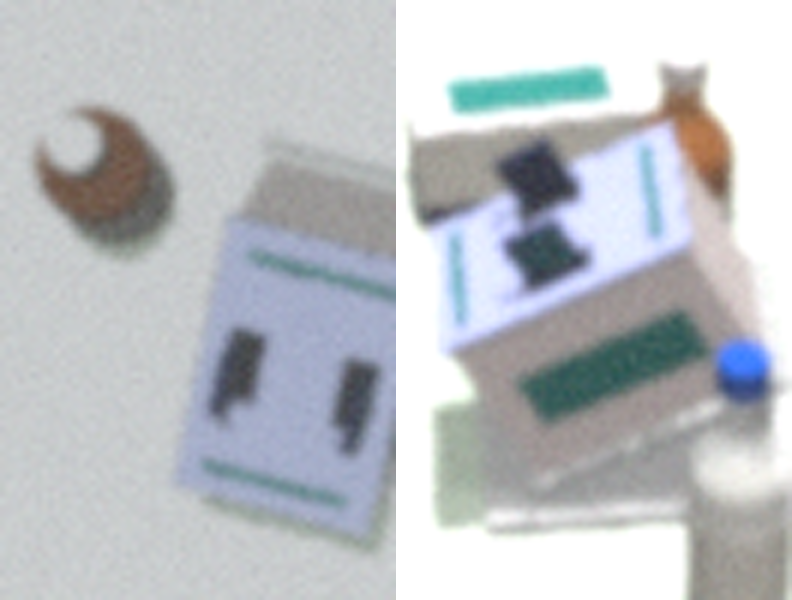

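```bash
cat >> h.py <<'E'
def quad(mask):
    c=max(cv2.findContours(mask,cv2.RETR_EXTERNAL,cv2.CHAIN_APPROX_NONE)[0],key=cv2.contourArea);h=cv2.convexHull(c)
    return cv2.approxPolyN(h,4,ensure_convex=True)[0].astype(float) if hasattr(cv2,"approxPolyN") else cv2.boxPoints(cv2.minAreaRect(h))
E
python3 - <<'E'
from h import *
t,s=load("top"),load("side")
for d,c in((t,(230,177)),(s,(259,184))):
    hsv=cv2.cvtColor(d["img"],cv2.COLOR_RGB2HSV);m=cv2.inRange(hsv,(105,25,60),(130,130,255))
    m[:c[1]-40]=0;m[c[1]+40:]=0;m[:,:c[0]-32]=0;m[:,c[0]+(40 if d is t else 26):]=0
    m=cv2.morphologyEx(m,cv2.MORPH_OPEN,np.ones((3,3)))
    q=quad(m);print("quad",q.tolist())
    if d is t: q=q[np.argsort(q[:,1])] # back two first
    else: q=q[np.argsort(-q[:,0])]
    W=[onz(d,p,z) for p,z in zip(q,(.154,.154,.1023,.1023))]
    print(np.round(W,4).tolist(),"centre",np.mean(W,0).round(4),"yaw",np.degrees(np.arctan2(*((W[0][:2]+W[1][:2]-W[2][:2]-W[3][:2])[::-1]))).round(2))
    x=[w[:2] for w in W];print([np.linalg.norm(x[i]-x[j]).round(4) for i,j in((0,1),(2,3))])
# tabs by dark mask in top
hsv=t["img"][115:215,180:260];m=cv2.inRange(hsv.max(2),0,75)
k,l,st,c=cv2.connectedComponentsWithStats(m);print([((c[i]+[180,115]).round(1).tolist(),int(st[i,4])) for i in range(1,k) if st[i,4]>10])
# pad
m=cv2.inRange(cv2.cvtColor(t["img"],cv2.COLOR_RGB2HSV),(75,60,30),(95,255,255));k,l,st,c=cv2.connectedComponentsWithStats(m)
print("pad",onz(t,(371.5,220.5),.005),onz(s,(270,344.8),.005))
# caps: jar, flask
print("jar top",onz(s,(319.5,333.7),.066)); print("flask",tri(t,(281.7,161.4),s,(289.3,205.7)))
print("spray cap",onz(t,(192,138.5),.14),"carton",onz(t,(157.3,159.2),.06))
# tray: corners from the first picture
print("tray", [onz(t,np.array(p)*.64,.022).round(4).tolist() for p in((190,290),(262,307),(237,403),(163,382))])
cv2.imwrite("pics/c2.png",np.hstack([crop(t,95,175,80,90,5,1.6),crop(s,160,145,80,90,5,1.3)]))
E
```

```text
quad [[252.0, 159.0], [241.0, 204.0], [208.0, 195.0], [218.0, 150.0]]
[[0.6462, 0.0761, 0.154], [0.6244, -0.0026, 0.154], [0.5438, 0.1056, 0.1023], [0.5213, 0.0257, 0.1023]] centre [0.5839 0.0512 0.1281] yaw -15.71
[np.float64(0.0816), np.float64(0.083)]
quad [[281.0, 186.0], [238.0, 205.0], [238.0, 181.0], [277.0, 164.0]]
[[0.62, -0.0069, 0.154], [0.6433, 0.0788, 0.154], [0.5164, 0.0215, 0.1023], [0.5454, 0.1116, 0.1023]] centre [0.5813 0.0513 0.1282] yaw -16.88
[np.float64(0.0888), np.float64(0.0946)]
[([198.6, 145.9], 310), ([249.8, 170.7], 89), ([219.1, 176.6], 89), ([238.7, 181.7], 82)]
pad [ 0.47661608 -0.31226177  0.005     ] [ 0.47281048 -0.31384342  0.005     ]
jar top [ 0.56049584 -0.36081453  0.066     ]
flask [ 0.61721143 -0.07097365  0.14483211]
spray cap [0.67593101 0.1385929  0.14      ] carton [0.63711276 0.2389964  0.06      ]
tray [[0.5731, 0.3414, 0.022], [0.5436, 0.2203, 0.022], [0.3845, 0.2617, 0.022], [0.42, 0.3856, 0.022]]
```

View pics/c2.png

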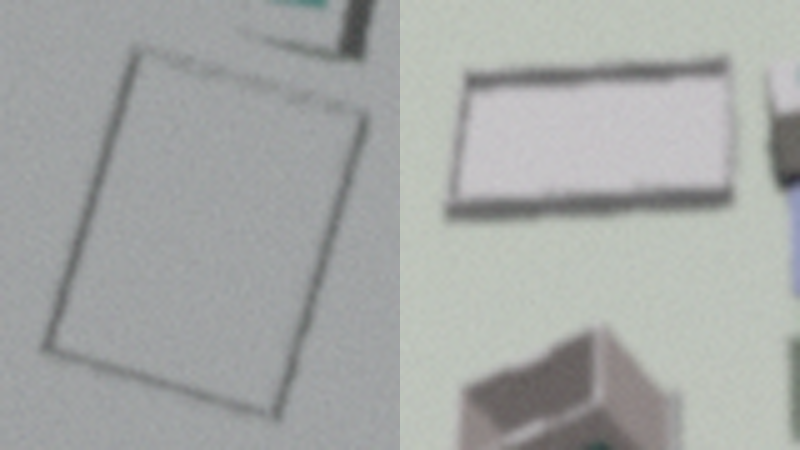

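Cover plate centre is about (0.583, 0.051, 0.128), case and tray yaw about -15.6°. In the tray crops the top view outlines the tray, and the side view shows it empty with clear walls. Its centre is about (0.480, 0.302). Moving above the cover.

Call:
step_arm(
  increments=[
    {"grip": 1,"delta_pos": [0.0236,-0.0304,0.001],"twist": 2},
    {"grip": 1,"delta_pos": [0.0236,-0.0304,0.001],"twist": 2.2},
    {"grip": 0.9,"delta_pos": [0.0236,-0.0304,0.001],"twist": 0},
    {"grip": 0.85,"delta_pos": [0.0236,-0.0304,0.001],"twist": 0},
    {"grip": 0.85,"delta_pos": [0.0236,-0.0304,0],"twist": 0},
    {"grip": 0.85,"delta_pos": [0.0236,-0.0304,0],"twist": 0},
    {"grip": 0.85,"delta_pos": [0.0236,-0.0304,0],"twist": 0},
    {"grip": 0.85,"delta_pos": [0.0236,-0.0304,0],"twist": 0},
  ],
  force=25,
)

```text
clock: 0.77
position: [0.3853, 0.2957, 0.2351]
ee_rot: [0.7, 0.097, 0.701, -0.097]
contact_force: [0.7, 1.0, 0.1]
width: 0.0725
```

Call:
step_arm(
  increments=[
    {"grip": 0.85,"delta_pos": [0.0236,-0.0304,0],"twist": 0},
    {"grip": 0.85,"delta_pos": [0.0236,-0.0304,0],"twist": 0},
    {"grip": 0.85,"delta_pos": [0.0236,-0.0304,0],"twist": 0},
    {"grip": 0.85,"delta_pos": [0.0236,-0.0304,0],"twist": 0},
    {"grip": 0.85,"delta_pos": [0.0236,-0.0304,0],"twist": 0},
    {"grip": 0.85,"delta_pos": [0.0236,-0.0304,0],"twist": 0},
    {"grip": 0.85,"delta_pos": [0.0236,-0.0304,0],"twist": 0},
    {"grip": 0.85,"delta_pos": [0.0236,-0.0304,0],"twist": 0},
    {"grip": 0.85,"delta_pos": [0,0,0],"twist": 0},
    {"grip": 0.85,"delta_pos": [0,0,0],"twist": 0},
  ],
)

```text
clock: 1.6
position: [0.5743, 0.0524, 0.2342]
ee_rot: [0.7, 0.098, 0.701, -0.098]
contact_force: [-1.1, 0.3, 0.0]
width: 0.0726
```

Run:
```python
from h import *
from rig import manip
t,s=load("top"),load("side")
print("tabs mid",onz(t,(228.9,179.15),.141), "sep",onz(t,(219.1,176.6),.141)-onz(t,(238.7,181.7),.141))
c=[onz(t,p,.022) for p in((122,184.6),(168,198.6),(150.6,258),(104,245))];print("tray",np.mean(c,0),np.round(c,4).tolist())
# side view tray inner floor corners
c2=[onz(s,(160+(x-400)/5,145+y/5),.022) for x,y in((465,75),(727,62),(732,200),(447,210))];print(np.mean(c2,0))
c=np.array([.583,.051,.128]);y=np.radians(-15.7);N=np.array([-.438*np.cos(y),-.438*np.sin(y),.899]);Y=np.array([-np.sin(y),np.cos(y),0])
for d in(t,s):print(proj(d,[c+.014*N+.029*Y,c+.014*N-.029*Y]).round(1).tolist())
S=manip.get_state();print(S["clock"],S["position"],S["ee_rot"],S["contact_force"],S["width"])
```

```text
tabs mid [0.57913253 0.05204952 0.141     ] sep [0.01236883 0.04582343 0.        ]
tray [0.4791673  0.30269702 0.022     ] [[0.5757, 0.3404, 0.022], [0.538, 0.2195, 0.022], [0.3843, 0.2646, 0.022], [0.4187, 0.3864, 0.022]]
[0.47503709 0.29197763 0.022     ]
[[216.7, 176.8], [240.6, 183.3]]
[[255.6, 172.9], [257.1, 187.4]]
1.6 [0.57433868 0.05238273 0.23424988] [ 0.69969326  0.09794462  0.70088069 -0.09799211] [-1.13443645  0.27424338  0.03100543] 0.07261987445011861
```

Call:
step_arm(
  increments=[
    {"grip": 0.85,"delta_pos": [0,0.0005,-0.03],"twist": 0},
    {"grip": 0.85,"delta_pos": [0,0,-0.03],"twist": 0},
    {"grip": 0.85,"delta_pos": [0,0,-0.02],"twist": 0},
    {"grip": 0.85,"delta_pos": [0,0,-0.01],"twist": 0},
    {"grip": 0.85,"delta_pos": [0,0,-0.01],"twist": 0},
    {"grip": 0.85,"delta_pos": [0,0,-0.006],"twist": 0},
    {"grip": 0.85,"delta_pos": [0,0,0],"twist": 0},
  ],
)

```text
clock: 2.18
position: [0.5731, 0.0552, 0.1288]
ee_rot: [0.7, 0.097, 0.701, -0.096]
contact_force: [-0.4, 0.3, -0.3]
width: 0.0725
```

Call:
step_arm(
  increments=[
    {"grip": 0.75,"delta_pos": [0,0,0],"twist": 0},
    {"grip": 0.7,"delta_pos": [0,0,0],"twist": 0},
    {"grip": 0.65,"delta_pos": [0,0,0],"twist": 0},
    {"grip": 0.6,"delta_pos": [0,0,0],"twist": 0},
    {"grip": 0.55,"delta_pos": [0,0,0],"twist": 0},
    {"grip": 0.5,"delta_pos": [0,0,0],"twist": 0},
    {"grip": 0.45,"delta_pos": [0,0,0],"twist": 0},
    {"grip": 0.4,"delta_pos": [0,0,0],"twist": 0},
    {"grip": 0.4,"delta_pos": [0,0,0],"twist": 0},
  ],
)

```text
clock: 2.93
position: [0.5744, 0.0544, 0.1316]
ee_rot: [0.702, 0.097, 0.699, -0.097]
contact_force: [-2.2, -0.6, 9.1]
width: 0.0422
```

Run:
```python
from h import *
t,s=snap("top",1),snap("side",1)
cv2.imwrite("pics/c3.png",np.hstack([crop(t,180,125,80,100,5,2),crop(s,225,125,80,100,5,1.7)]))
```

```text
(no output)
```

View pics/c3.png

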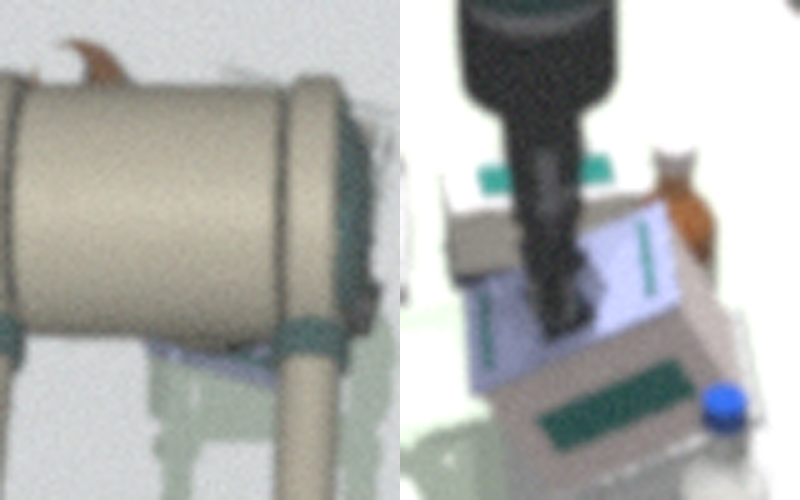

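Side crop: the fingers straddle the tabs at (570,310). A width of 42 mm means the tabs are at their stops. The 9 N upward force is the fingertips pushing on the plate. Now drawing the cover out along N.

Call:
step_arm(
  increments=[
    {"grip": 0.35,"delta_pos": [-0.0013,0.0004,0.003],"twist": 0},
    {"grip": 0.35,"delta_pos": [-0.0013,0.0004,0.003],"twist": 0},
    {"grip": 0.35,"delta_pos": [-0.0013,0.0004,0.0027],"twist": 0},
    {"grip": 0.35,"delta_pos": [-0.0013,0.0004,0.0027],"twist": 0},
  ],
)

```text
clock: 3.37
position: [0.5698, 0.056, 0.1412]
ee_rot: [0.702, 0.097, 0.699, -0.097]
contact_force: [3.3, -1.1, -1.9]
width: 0.0428
```

Call:
step_arm(
  increments=[
    {"grip": 0.35,"delta_pos": [-0.002,0.0006,0.0042],"twist": 0},
    {"grip": 0.35,"delta_pos": [-0.002,0.0006,0.0042],"twist": 0},
    {"grip": 0.35,"delta_pos": [-0.002,0.0006,0.0042],"twist": 0},
    {"grip": 0.35,"delta_pos": [-0.002,0.0006,0.0042],"twist": 0},
    {"grip": 0.35,"delta_pos": [-0.0025,0.0007,0.0054],"twist": 0},
    {"grip": 0.35,"delta_pos": [-0.0025,0.0007,0.0054],"twist": 0},
    {"grip": 0.35,"delta_pos": [-0.005,0.001,0.01],"twist": 0},
    {"grip": 0.35,"delta_pos": [-0.005,0.001,0.01],"twist": 0},
  ],
)

```text
clock: 4.03
position: [0.5446, 0.0623, 0.189]
ee_rot: [0.7, 0.097, 0.701, -0.097]
contact_force: [0.0, 1.0, -0.8]
width: 0.0425
```

Run:
```python
from h import *
t,s=snap("top",2),snap("side",2)
cv2.imwrite("pics/c4.png",np.hstack([crop(t,180,125,80,110,5,2),crop(s,225,115,80,110,5,1.7)]))
```

```text
(no output)
```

View pics/c4.png

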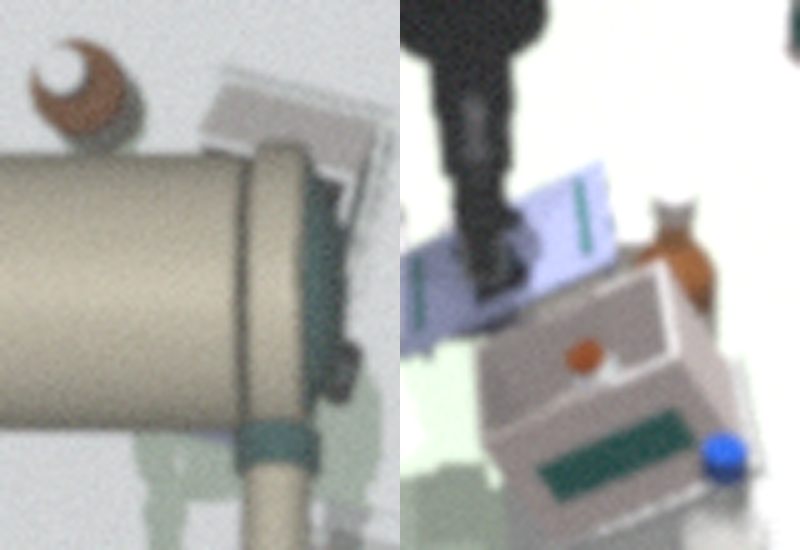

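Cover is off and held, still sloping (side crop (510,250)). The orange cap stays in its well at (585,357). Carrying it to the tray.

Call:
step_arm(
  increments=[
    {"grip": 0.35,"delta_pos": [-0.005,0,0.02],"twist": 0},
    {"grip": 0.35,"delta_pos": [-0.005,0.02,0.01],"twist": 0},
    {"grip": 0.35,"delta_pos": [-0.008,0.03,0],"twist": 0},
    {"grip": 0.35,"delta_pos": [-0.008,0.032,0],"twist": 0},
    {"grip": 0.35,"delta_pos": [-0.008,0.032,0],"twist": 0},
    {"grip": 0.35,"delta_pos": [-0.008,0.032,0],"twist": 0},
    {"grip": 0.35,"delta_pos": [-0.008,0.032,0],"twist": 0},
    {"grip": 0.35,"delta_pos": [-0.008,0.032,0],"twist": 0},
    {"grip": 0.35,"delta_pos": [-0.008,0.03,0],"twist": 0},
    {"grip": 0.35,"delta_pos": [0,0,0],"twist": 0},
  ],
)

```text
clock: 4.97
position: [0.4776, 0.3075, 0.2184]
ee_rot: [0.7, 0.097, 0.701, -0.094]
contact_force: [0.6, -0.1, -1.0]
width: 0.0422
```

Call:
step_arm(
  increments=[
    {"grip": 0.35,"delta_pos": [0,0,-0.03],"twist": 0},
    {"grip": 0.35,"delta_pos": [0,0,-0.03],"twist": 0},
    {"grip": 0.35,"delta_pos": [0,0,-0.03],"twist": 0},
    {"grip": 0.35,"delta_pos": [0,0,-0.03],"twist": 0},
    {"grip": 0.35,"delta_pos": [0,0,-0.02],"twist": 0},
    {"grip": 0.35,"delta_pos": [0,0,0],"twist": 0},
  ],
)

```text
clock: 5.47
position: [0.4761, 0.3001, 0.074]
ee_rot: [0.698, 0.095, 0.703, -0.099]
contact_force: [-0.6, -0.5, -1.4]
width: 0.0422
```

Call:
step_arm(
  increments=[
    {"grip": 0.35,"delta_pos": [0.002,0.001,-0.006],"twist": 0},
    {"grip": 0.35,"delta_pos": [0,0,-0.005],"twist": 0},
    {"grip": 0.35,"delta_pos": [0,0,-0.004],"twist": 0},
    {"grip": 0.35,"delta_pos": [0,0,-0.004],"twist": 0},
    {"grip": 0.35,"delta_pos": [0,0,0],"twist": 0},
  ],
)

```text
clock: 5.88
position: [0.4814, 0.3031, 0.0594]
ee_rot: [0.701, 0.097, 0.7, -0.097]
contact_force: [-0.7, -0.3, -1.0]
width: 0.0421
```

Call:
step_arm(
  increments=[
    {"grip": 0.35,"delta_pos": [0,0,-0.003],"twist": 0},
    {"grip": 0.35,"delta_pos": [0,0,-0.003],"twist": 0},
    {"grip": 0.35,"delta_pos": [0,0,-0.003],"twist": 0},
    {"grip": 0.35,"delta_pos": [0,0,0],"twist": 0},
  ],
)

```text
clock: 6.22
position: [0.481, 0.3029, 0.0498]
ee_rot: [0.7, 0.097, 0.701, -0.097]
contact_force: [0.3, 0.3, -0.7]
width: 0.0421
```

Call:
step_arm(
  increments=[
    {"grip": 0.35,"delta_pos": [0,0,-0.003],"twist": 0},
    {"grip": 0.35,"delta_pos": [0,0,-0.003],"twist": 0},
    {"grip": 0.35,"delta_pos": [0,0,0],"twist": 0},
  ],
)

```text
clock: 6.47
position: [0.4817, 0.3032, 0.0444]
ee_rot: [0.701, 0.097, 0.7, -0.097]
contact_force: [-0.2, -0.1, 1.7]
width: 0.0423
```

Call:
step_arm(
  increments=[
    {"grip": 0.35,"delta_pos": [0,0,-0.002],"twist": 0},
    {"grip": 0.35,"delta_pos": [0,0,-0.002],"twist": 0},
    {"grip": 0.35,"delta_pos": [0,0,-0.002],"twist": 0},
    {"grip": 0.35,"delta_pos": [0,0,0],"twist": 0},
  ],
)

```text
clock: 6.8
position: [0.4852, 0.3026, 0.0408]
ee_rot: [0.703, 0.096, 0.698, -0.096]
contact_force: [3.3, -6.0, 11.5]
width: 0.042
```

Call:
step_arm(
  increments=[
    {"grip": 0.35,"delta_pos": [0,0,-0.002],"twist": 0},
    {"grip": 0.35,"delta_pos": [0,0,-0.002],"twist": 0},
    {"grip": 0.35,"delta_pos": [0,0,0],"twist": 0},
  ],
)

```text
clock: 7.05
position: [0.4873, 0.3025, 0.0378]
ee_rot: [0.705, 0.096, 0.696, -0.095]
contact_force: [5.7, -6.5, 13.8]
width: 0.0423
```

Run:
```python
from h import *
t,s=snap("top",3),snap("side",3)
cv2.imwrite("pics/c5.png",np.hstack([crop(t,95,170,80,100,5,2),crop(s,155,105,80,100,5,1.7)]))
```

```text
(no output)
```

View pics/c5.png

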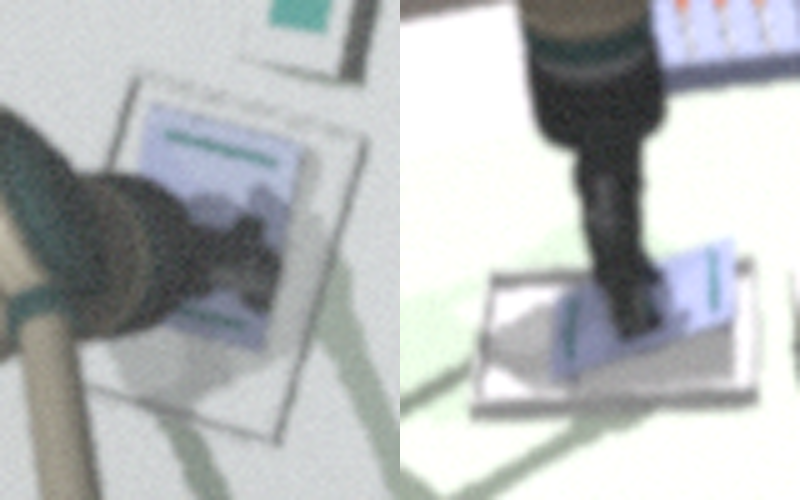

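Top crop: the cover is inside the tray walls, about 10 mm toward the back. Side crop: it is still tilted, front rib on the floor near (560,375). I'll ease the grip, keeping the tabs held pressed, so it can turn level about the pinch axis.

Call:
step_arm(
  increments=[
    {"grip": 0.54,"delta_pos": [0,0,0],"twist": 0},
    {"grip": 0.54,"delta_pos": [0,0,0],"twist": 0},
    {"grip": 0.54,"delta_pos": [0,0,0],"twist": 0},
  ],
  force=20,
)

```text
clock: 7.4
position: [0.4824, 0.3034, 0.0349]
ee_rot: [0.701, 0.097, 0.7, -0.096]
contact_force: [2.8, 0.2, 2.5]
width: 0.0461
```

Call:
step_arm(
  increments=[
    {"grip": 0.54,"delta_pos": [0,0,-0.002],"twist": 0},
    {"grip": 0.54,"delta_pos": [0,0,-0.002],"twist": 0},
    {"grip": 0.54,"delta_pos": [0,0,0],"twist": 0},
  ],
)

```text
clock: 7.65
position: [0.4806, 0.303, 0.0294]
ee_rot: [0.7, 0.097, 0.701, -0.097]
contact_force: [0.7, 0.1, 0.7]
width: 0.0463
```

Call:
step_arm(
  increments=[
    {"grip": 0.54,"delta_pos": [0,0,-0.002],"twist": 0},
    {"grip": 0.54,"delta_pos": [0,0,0],"twist": 0},
  ],
)

```text
clock: 7.82
position: [0.4807, 0.303, 0.0276]
ee_rot: [0.7, 0.096, 0.701, -0.097]
contact_force: [1.3, -0.7, 0.4]
width: 0.046
```

Run:
```python
from h import *
t,s=snap("top",4),snap("side",4)
cv2.imwrite("pics/c6.png",np.hstack([crop(t,95,170,80,100,5,2),crop(s,155,105,80,100,5,1.7)]))
```

```text
(no output)
```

View pics/c6.png

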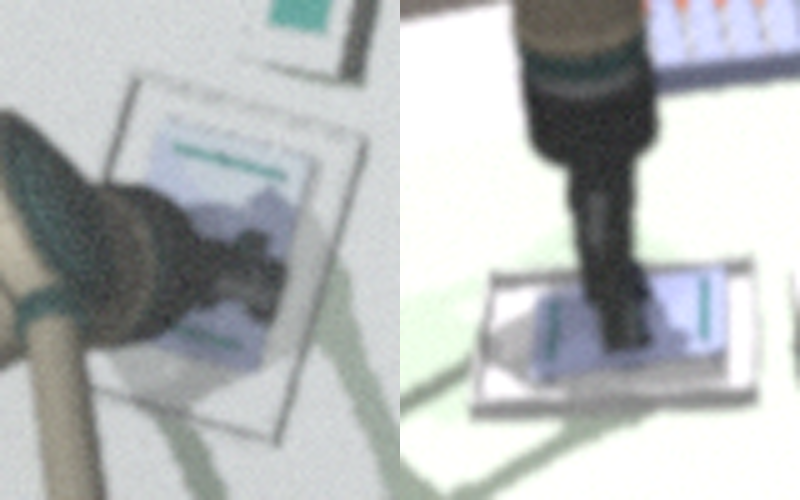

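Almost level: the cover's near edge runs (540,380)–(725,350) against tray wall (475,410)–(755,395), so a few degrees remain. Continuing down.

Call:
step_arm(
  increments=[
    {"grip": 0.54,"delta_pos": [0,0,-0.002],"twist": 0},
    {"grip": 0.54,"delta_pos": [0,0,0],"twist": 0},
  ],
)

```text
clock: 8.08
position: [0.4811, 0.3029, 0.0259]
ee_rot: [0.7, 0.097, 0.701, -0.097]
contact_force: [0.2, -0.1, -0.6]
width: 0.0459
```

Call:
step_arm(
  increments=[
    {"grip": 0.54,"delta_pos": [0,0,-0.002],"twist": 0},
    {"grip": 0.54,"delta_pos": [0,0,0],"twist": 0},
  ],
)

```text
clock: 8.25
position: [0.4813, 0.303, 0.0241]
ee_rot: [0.7, 0.097, 0.701, -0.097]
contact_force: [1.4, 0.1, 0.5]
width: 0.0458
```

Call:
step_arm(
  increments=[
    {"grip": 0.54,"delta_pos": [0,0,-0.0015],"twist": 0},
    {"grip": 0.54,"delta_pos": [0,0,0],"twist": 0},
  ],
)

```text
clock: 8.42
position: [0.4814, 0.3031, 0.0227]
ee_rot: [0.7, 0.097, 0.7, -0.097]
contact_force: [1.4, 0.2, 0.8]
width: 0.046
```

Call:
step_arm(
  increments=[
    {"grip": 0.54,"delta_pos": [0,0,-0.0015],"twist": 0},
    {"grip": 0.54,"delta_pos": [0,0,0],"twist": 0},
  ],
)

```text
clock: 8.58
position: [0.4816, 0.3033, 0.0219]
ee_rot: [0.701, 0.097, 0.7, -0.097]
contact_force: [0.1, -0.7, 4.0]
width: 0.0461
```

Call:
step_arm(
  increments=[
    {"grip": 0.54,"delta_pos": [0,0,-0.0015],"twist": 0},
    {"grip": 0.54,"delta_pos": [0,0,0],"twist": 0},
  ],
)

```text
clock: 8.75
position: [0.4816, 0.3034, 0.0207]
ee_rot: [0.701, 0.097, 0.7, -0.096]
contact_force: [-0.3, -1.1, 6.9]
width: 0.046
```

Run:
```python
from h import *
t,s=snap("top",5),snap("side",5)
for d,k in((t,(95,170)),(s,(155,105))):
    hsv=cv2.cvtColor(d["img"],cv2.COLOR_RGB2HSV);m=cv2.inRange(hsv,(105,25,50),(130,140,255));M=m*0;M[k[1]:k[1]+100,k[0]:k[0]+75]=m[k[1]:k[1]+100,k[0]:k[0]+75]
    if d is s: M[:155]=0
    M=cv2.morphologyEx(M,cv2.MORPH_OPEN,np.ones((3,3)))
    pts=cv2.findNonZero(M);q=cv2.approxPolyN(cv2.convexHull(pts),4,ensure_convex=True)[0];print(q.tolist(),[onz(d,p,.02).round(4).tolist()[:2] for p in q.astype(float)])
cv2.imwrite("pics/c7.png",np.hstack([crop(t,95,170,80,100,5,2),crop(s,155,105,80,100,5,1.7)]))
```

```text
[[145, 245], [126, 240], [127, 203], [155, 209]] [[0.4178, 0.2798], [0.4311, 0.3296], [0.5275, 0.3275], [0.5112, 0.2539]]
[[180, 180], [182, 164], [219, 159], [221, 178]] [[0.4148, 0.277], [0.4376, 0.3516], [0.5505, 0.3341], [0.5298, 0.2414]]
```

Both edges are now parallel to the tray (slope -0.05 each), with 7 N on the floor: flat. Release.

Call:
step_arm(
  increments=[
    {"grip": 0.6,"delta_pos": [0,0,0.001],"twist": 0},
    {"grip": 0.68,"delta_pos": [0,0,0],"twist": 0},
    {"grip": 0.76,"delta_pos": [0,0,0],"twist": 0},
    {"grip": 0.85,"delta_pos": [0,0,0],"twist": 0},
    {"grip": 0.85,"delta_pos": [0,0,0],"twist": 0},
    {"grip": 0.85,"delta_pos": [0,0,0],"twist": 0},
    {"grip": 0.85,"delta_pos": [0,0,0.01],"twist": 0},
    {"grip": 0.85,"delta_pos": [0,0,0.02],"twist": 0},
    {"grip": 0.85,"delta_pos": [0,0,0.04],"twist": 0},
    {"grip": 0.85,"delta_pos": [0,0,0.04],"twist": 0},
  ],
)

```text
clock: 9.68
position: [0.4802, 0.3025, 0.1314]
ee_rot: [0.699, 0.096, 0.702, -0.097]
contact_force: [1.6, 0.8, -0.2]
width: 0.0729
```

Call:
step_arm(
  increments=[
    {"grip": 0.8,"delta_pos": [0,0,0.04],"twist": 7},
    {"grip": 0.7,"delta_pos": [0,0,0.04],"twist": 7},
    {"grip": 0.65,"delta_pos": [-0.03,0,0.04],"twist": 7},
    {"grip": 0.65,"delta_pos": [-0.04,0,0.01],"twist": 7},
    {"grip": 0.65,"delta_pos": [-0.04,0,0],"twist": 7},
    {"grip": 0.65,"delta_pos": [-0.04,0,0],"twist": 7},
    {"grip": 0.65,"delta_pos": [0,0,0],"twist": 0},
  ],
)

```text
clock: 10.27
position: [0.3286, 0.3017, 0.2552]
ee_rot: [0.686, -0.163, 0.69, 0.163]
contact_force: [-0.1, -0.4, -0.5]
width: 0.0554
```

Run:
```python
from h import *
from rig import manip
t,s=snap("top",6),snap("side",6)
print(manip.get_state()["qpos"])
a=crop(t,90,115,160,150,3,2);b=crop(s,150,125,106,150,3,1.7)
cv2.imwrite("pics/c8.png",np.hstack([a,b]))
```

```text
[ 5.81029284e-01  7.25822529e-02  1.70345684e+00 -8.89432374e-05
  1.36324838e+00 -1.44944188e+00]
```

View pics/c8.png

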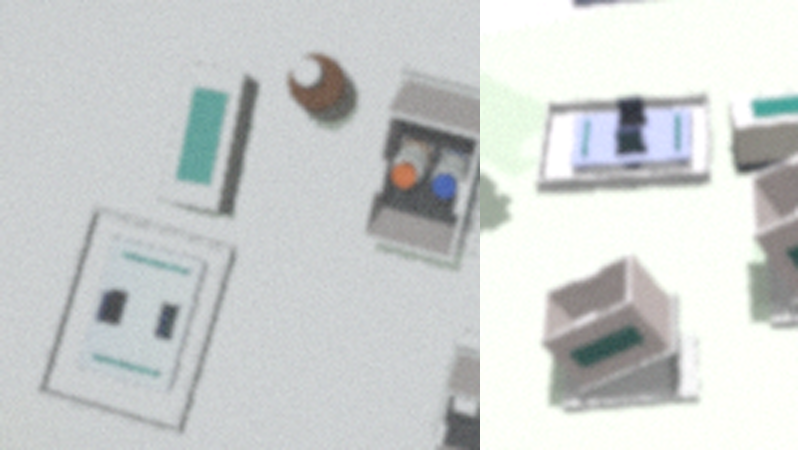

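The cover lies flat and right way up, with the tabs up, inside the tray (top crop (145,310)). Orange cap is at (404,175) and blue at (445,185), so blue is in the -y well. Nothing else has moved. Next: turn the jaws to the case's x axis (q6 range requires turning negative), move over the case, and check cap position and finger silhouette.

Call:
step_arm(
  increments=[
    {"grip": 0.55,"delta_pos": [0.01,-0.03,0],"twist": -7},
    {"grip": 0.55,"delta_pos": [0.01,-0.03,0],"twist": -7},
    {"grip": 0.55,"delta_pos": [0.01,-0.03,0],"twist": -7},
    {"grip": 0.55,"delta_pos": [0.02,-0.03,0],"twist": -7},
    {"grip": 0.55,"delta_pos": [0.02,-0.03,0],"twist": -7},
    {"grip": 0.55,"delta_pos": [0.02,-0.03,0],"twist": -7},
    {"grip": 0.55,"delta_pos": [0.02,-0.03,0],"twist": -7},
    {"grip": 0.55,"delta_pos": [0.03,-0.02,0],"twist": -7},
    {"grip": 0.55,"delta_pos": [0.03,-0.02,0],"twist": -7},
    {"grip": 0.55,"delta_pos": [0.03,-0.02,0],"twist": -7},
  ],
)

```text
clock: 11.2
position: [0.5389, 0.0305, 0.2543]
ee_rot: [0.655, 0.266, 0.655, -0.266]
contact_force: [-0.6, -0.5, 0.7]
width: 0.047
```

Call:
step_arm(
  increments=[
    {"grip": 0.5,"delta_pos": [0.03,0,0],"twist": -7},
    {"grip": 0.5,"delta_pos": [0.025,0,0],"twist": -7},
    {"grip": 0.5,"delta_pos": [0,0,0],"twist": -7},
    {"grip": 0.5,"delta_pos": [0,0,0],"twist": -7},
    {"grip": 0.5,"delta_pos": [0,0,0],"twist": -7},
    {"grip": 0.5,"delta_pos": [0,0,0],"twist": -7},
    {"grip": 0.5,"delta_pos": [0,0,0],"twist": -7},
    {"grip": 0.5,"delta_pos": [0,0,0],"twist": -7},
    {"grip": 0.5,"delta_pos": [0,0,0],"twist": -5.6},
    {"grip": 0.5,"delta_pos": [0,0,0],"twist": 0},
  ],
)

```text
clock: 12.03
position: [0.5927, 0.0321, 0.2539]
ee_rot: [0.428, 0.563, 0.428, -0.563]
contact_force: [0.0, -1.0, -0.2]
width: 0.0428
```

Run:
```python
from h import *
from rig import manip
t6,s6=load("top",6),load("side",6)
def cen(d,lo,hi,box):
    m=cv2.inRange(cv2.cvtColor(d["img"],cv2.COLOR_RGB2HSV),lo,hi);x,y,w,h=box;M=m*0;M[y:y+h,x:x+w]=m[y:y+h,x:x+w];p=cv2.findNonZero(M).reshape(-1,2);return p.mean(0),len(p)
for n,lo,hi in(("blue",(105,110,40),(125,255,255)),("orange",(3,110,40),(18,255,255))):
    for d,b in((t6,(213,155,40,35)),(s6,(235,165,55,30))):
        try:
            c,k=cen(d,lo,hi,b);print(n,c,k,onz(d,c,.109))
        except Exception as e: print(n,e)
y=np.radians(-15.8);X=np.array([np.cos(y),np.sin(y),0]);Y=np.array([-np.sin(y),np.cos(y),0]);N=-.438*X+[0,0,.899];R=np.array([.583,.051,.128])-.004*N
print("R",R,"X",X,"Y",Y,"cap exp",R-.017*N-.017*Y,R-.017*N+.017*Y)
U=.899*X+[0,0,.438]
print("rim corners proj top",proj(t6,[R+a*.056*U+b*.039*Y for a in(-1,1) for b in(-1,1)]).round(1).tolist())
s=snap("side",7)
print(manip.get_state()["qpos"].round(2),proj(s,[manip.get_state()["position"]]))
cv2.imwrite("pics/c9.png",np.hstack([crop(t6,200,135,60,80,6.5,2),crop(s,205,70,90,120,65/15,2.2)]))
```

```text
blue [237.56756757 176.94594595] 37 [0.58650419 0.03328622 0.109     ]
blue 'NoneType' object has no attribute 'reshape'
orange [224.24390244 173.        ] 41 [0.59634427 0.06540453 0.109     ]
orange [274.0212766  175.21276596] 94 [0.63966886 0.09139266 0.109     ]
R [0.58468581 0.05052297 0.124404  ] X [ 0.96221799 -0.27228025  0.        ] Y [0.27228025 0.96221799 0.        ] cap exp [0.58722172 0.03213786 0.109121  ] [0.59647925 0.06485327 0.109121  ]
rim corners proj top [[240.6, 202.2], [209.7, 193.8], [251.2, 160.1], [219.0, 151.3]]
[-0.06  0.29  1.43 -0.    1.42  0.2 ] [[264.00634474 145.87292805]]
```

View pics/c9.png

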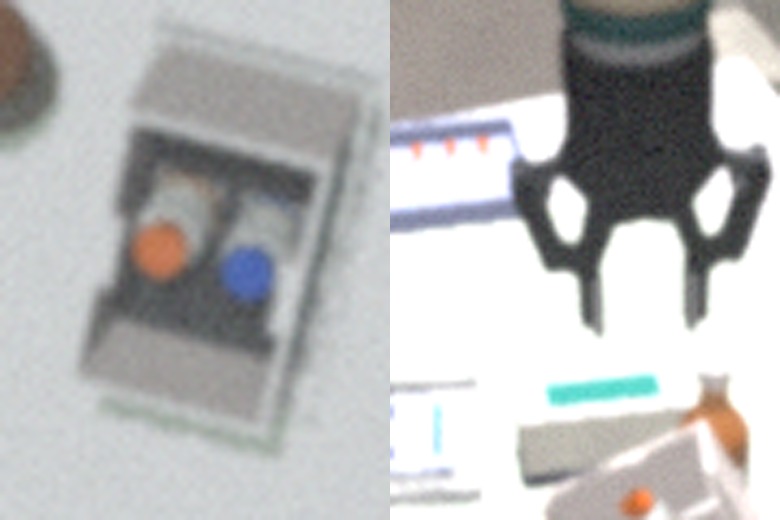

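The cap positions match the model within 1 mm. Silhouette: fingertips near (593,330) and (695,330), but the knuckles bulge outwards from about (548,262) and (742,262), which could meet the case's high rear rim. I'll measure that profile numerically.

Call:
step_arm(
  increments=[
    {"grip": 0.36,"delta_pos": [0,0,0],"twist": 0},
    {"grip": 0.36,"delta_pos": [0,0,0],"twist": 0},
    {"grip": 0.36,"delta_pos": [0,0,0],"twist": 0},
  ],
)

```text
clock: 12.33
position: [0.5916, 0.0329, 0.2541]
ee_rot: [0.429, 0.562, 0.429, -0.562]
contact_force: [-0.3, 0.0, 0.2]
width: 0.0308
```

```bash
cat > sil.py <<'E'
from h import *
from rig import manip
def sil(k):
    d=snap("side",k);S=manip.get_state();T=S["position"]
    w,x,y,z=S["ee_rot"];J=np.array([2*(x*y-w*z),1-2*(x*x+z*z),0]);J/=np.linalg.norm(J);J*=np.sign(J[0]);n=np.cross(J,[0,0,1])
    K,R,t=cam(d);c=-R.T@t
    g=cv2.GaussianBlur(d["img"].max(2),(3,3),0);pu=proj(d,[T])[0]
    print("w",S["width"],"tcp",T,"J",J,"px",pu)
    for v in range(int(pu[1])-52,int(pu[1])+6,2):
        row=g[v,int(pu[0])-45:int(pu[0])+46]<62;e=np.flatnonzero(np.diff(np.r_[0,row.astype(int),0]))
        out=[]
        for u in e:
            r=R.T@np.linalg.inv(K)@[u+int(pu[0])-45-.5,v,1];p=c+r*((T-c)@n)/(r@n);out.append(round(float((p-T)@J*1000)))
        print(v,"z",round(float((p[2]-T[2])*1000)) if out else None,out)
if __name__=="__main__":
    import sys;sil(sys.argv[1])
E
python3 sil.py 8
```

```text
w 0.03058795103029652 tcp [0.59154125 0.0329631  0.25412562] J [ 0.96458618 -0.26376789  0.        ] px [263.49809272 145.72403674]
93 z 135 [-38, 33]
95 z 130 [-36, 33]
97 z 125 [-36, 33]
99 z 120 [-36, 35]
101 z 115 [-39, 35]
103 z 110 [-39, 37]
105 z 105 [-41, 42]
107 z 99 [-46, 59]
109 z 93 [-64, 35, 42, 62]
111 z 88 [-64, -46, -38, 31, 44, 62]
113 z 83 [-64, -47, -34, 28, 44, 62]
115 z 78 [-67, -47, -29, 24, 44, 60]
117 z 70 [-67, -47, -27, 22, 42, 58, 94, 98]
119 z 65 [-63, -48, -25, 22, 40, 55, 92, 103]
121 z 59 [-59, -46, -25, -12, 13, 22, 37, 53, 92, 103]
123 z 54 [-55, -44, -26, -14, 15, 24, 35, 51, 92, 104]
125 z 53 [-53, -39, -28, -17, 17, 49]
127 z 48 [-51, -17, 17, 47]
129 z 43 [-49, -19, 17, 44]
131 z 38 [-47, -20, 15, 28]
133 z 33 [-31, -20, 14, 26]
135 z 28 [-29, -20, 17, 24]
137 z 22 [-27, -20, 17, 24]
139 z 17 [-27, -20, 17, 24]
141 z 11 [-27, -21, 17, 24]
143 z 9 [-28, -21]
145 z None []
147 z None []
149 z None []
```

Vertically, the knuckles (about 40 mm above the tips, ±42 mm out) would foul the 149 mm rear rim at the depth needed for the leaning cap. A tool tilted outwards would clear it. I'll test at a harmless height whether the reach limit gives a tilt, and whether it persists.

Call:
step_arm(
  increments=[
    {"grip": 0.36,"delta_pos": [0.035,0,0.02],"twist": 0},
    {"grip": 0.36,"delta_pos": [0.035,0,0.02],"twist": 0},
    {"grip": 0.36,"delta_pos": [0.035,0,0.01],"twist": 0},
    {"grip": 0.36,"delta_pos": [0.035,0,0],"twist": 0},
    {"grip": 0.36,"delta_pos": [0.035,0,0],"twist": 0},
    {"grip": 0.36,"delta_pos": [0.035,0,0],"twist": 0},
    {"grip": 0.36,"delta_pos": [0.035,0,0],"twist": 0},
    {"grip": 0.36,"delta_pos": [0.03,0,0],"twist": 0},
    {"grip": 0.36,"delta_pos": [0.02,0,0],"twist": 0},
    {"grip": 0.36,"delta_pos": [0.0,0,0],"twist": 0},
  ],
)

```text
clock: 13.22
position: [0.8908, 0.0327, 0.297]
ee_rot: [-0.428, -0.561, -0.43, 0.563]
contact_force: [-0.5, 0.2, -2.0]
width: 0.0308
```

Call:
step_arm(
  increments=[
    {"grip": 0.36,"delta_pos": [0.02,0,0],"twist": 0},
    {"grip": 0.36,"delta_pos": [0.02,0,0],"twist": 0},
    {"grip": 0.36,"delta_pos": [0.02,0,0],"twist": 0},
    {"grip": 0.36,"delta_pos": [0,0,0],"twist": 0},
  ],
)

```text
clock: 13.55
position: [0.9158, 0.0318, 0.2844]
ee_rot: [0.435, 0.571, 0.423, -0.554]
contact_force: [-0.2, -0.7, -0.4]
width: 0.0309
```

```bash
python3 -c "
from rig import manip
s=manip.get_state();print(s['qpos'].round(3),s['position'],s['ee_rot'])"
```

```text
[-0.042  0.907  0.225  0.002  1.98   0.227] [0.91583341 0.03184187 0.28443265] [ 0.43482115  0.57065586  0.42278559 -0.55365586]
```

Call:
step_arm(
  increments=[
    {"grip": 0.36,"delta_pos": [0.03,0,0],"twist": 0},
    {"grip": 0.36,"delta_pos": [0.03,0,0],"twist": 0},
    {"grip": 0.36,"delta_pos": [0.03,0,0],"twist": 0},
    {"grip": 0.36,"delta_pos": [0,0,0],"twist": 0},
  ],
)

```text
clock: 13.88
position: [0.952, 0.0301, 0.2556]
ee_rot: [0.446, 0.586, 0.411, -0.538]
contact_force: [0.1, 0.7, -1.4]
width: 0.0307
```

Call:
step_arm(
  increments=[
    {"grip": 0.36,"delta_pos": [-0.03,0,0],"twist": 0},
    {"grip": 0.36,"delta_pos": [-0.03,0,0],"twist": 0},
    {"grip": 0.36,"delta_pos": [0,0,0],"twist": 0},
  ],
)

```text
clock: 14.13
position: [0.8871, 0.031, 0.253]
ee_rot: [0.441, 0.58, 0.416, -0.543]
contact_force: [0.9, 0.3, -0.1]
width: 0.0307
```

```bash
python3 -c "
from rig import manip
s=manip.get_state();print(s['qpos'].round(3),s['position'],s['ee_rot'])"
```

```text
[-0.046  0.767  0.598  0.007  1.713  0.222] [0.88710891 0.03097185 0.25300816] [ 0.44131043  0.58049402  0.41619193 -0.54319064]
```

The reached tilt persists (3.6° after moving back), so it can be built up. I'll turn the jaws to the radial direction first, so the tilt stays in the jaw plane, then go to the reach limit.

Call:
step_arm(
  increments=[
    {"grip": 0.36,"delta_pos": [-0.01,0,0.015],"twist": 6},
    {"grip": 0.36,"delta_pos": [0,0,0.015],"twist": 6},
    {"grip": 0.36,"delta_pos": [0,0,0.015],"twist": 5.3},
    {"grip": 0.36,"delta_pos": [0.03,0,0],"twist": 0},
    {"grip": 0.36,"delta_pos": [0.04,0,0],"twist": 0},
    {"grip": 0.36,"delta_pos": [0.04,0,0],"twist": 0},
    {"grip": 0.36,"delta_pos": [0.04,0,0],"twist": 0},
    {"grip": 0.36,"delta_pos": [0.04,0,0],"twist": 0},
    {"grip": 0.36,"delta_pos": [0.04,0,0],"twist": 0},
    {"grip": 0.36,"delta_pos": [0,0,0],"twist": 0},
  ],
)

```text
clock: 14.97
position: [1.0037, 0.0279, 0.2388]
ee_rot: [0.547, 0.545, 0.464, -0.434]
contact_force: [-0.3, -0.4, -0.8]
width: 0.031
```

```bash
cat > st.py <<'E'
from rig import manip
from scipy.spatial.transform import Rotation as Q
import numpy as np
s=manip.get_state();q=s['ee_rot'];R=Q.from_quat([*q[1:],q[0]]).as_matrix()
print(round(s['clock'],2),s['qpos'].round(3),s['position'].round(4),s['contact_force'].round(1),round(s['width'],4))
x=R[:,0];y=R[:,1];print("tool x",x.round(3),"tilt",np.degrees(np.arccos(-x[2])).round(1),"az",np.degrees(np.arctan2(x[1],x[0])).round(1),"jaw az",np.degrees(np.arctan2(y[1],y[0])).round(1),"jaw",y.round(3))
E
python3 st.py
```

```text
14.97 [-0.057  0.965  0.223  0.043  1.761 -0.077] [1.0037 0.0279 0.2388] [-0.3 -0.4 -0.8] 0.031
tool x [ 0.193  0.031 -0.981] tilt 11.3 az 9.2 jaw az 1.7 jaw [0.981 0.03  0.194]
```

Call:
step_arm(
  increments=[
    {"grip": 0.36,"delta_pos": [0.038,0,0.016],"twist": 0},
    {"grip": 0.36,"delta_pos": [0.038,0,0.016],"twist": 0},
    {"grip": 0.36,"delta_pos": [0.038,0,0.016],"twist": 0},
    {"grip": 0.36,"delta_pos": [0.038,0,0.016],"twist": 0},
    {"grip": 0.36,"delta_pos": [0.038,0,0.016],"twist": 0},
    {"grip": 0.36,"delta_pos": [0.038,0,0.016],"twist": 0},
    {"grip": 0.36,"delta_pos": [0,0,0],"twist": 0},
  ],
)

```text
clock: 15.55
position: [1.0671, 0.0255, 0.2591]
ee_rot: [0.585, 0.585, 0.412, -0.382]
contact_force: [0.4, -0.2, -0.3]
width: 0.0309
```

```bash
python3 st.py
```

```text
15.55 [-0.061  0.965  0.22   0.057  1.582 -0.08 ] [1.0671 0.0255 0.2591] [ 0.4 -0.2 -0.3] 0.0309
tool x [ 0.368  0.035 -0.929] tilt 21.7 az 5.4 jaw az 1.5 jaw [0.929 0.024 0.369]
```

Call:
step_arm(
  increments=[
    {"grip": 0.36,"delta_pos": [0.038,0,0.016],"twist": 0},
    {"grip": 0.36,"delta_pos": [0.038,0,0.016],"twist": 0},
    {"grip": 0.36,"delta_pos": [0.038,0,0.016],"twist": 0},
    {"grip": 0.36,"delta_pos": [-0.02,0,0],"twist": 0},
    {"grip": 0.36,"delta_pos": [-0.03,0,0.01],"twist": 0},
    {"grip": 0.36,"delta_pos": [-0.04,0,0.01],"twist": 0},
    {"grip": 0.36,"delta_pos": [0,0,0],"twist": 0},
  ],
)

```text
clock: 16.13
position: [0.9982, 0.0256, 0.2827]
ee_rot: [0.598, 0.599, 0.392, -0.361]
contact_force: [1.1, 0.6, -0.8]
width: 0.0308
```

```bash
python3 st.py
```

```text
16.13 [-0.068  0.714  0.718  0.07   1.266 -0.104] [0.9982 0.0256 0.2827] [ 1.1  0.6 -0.8] 0.0308
tool x [ 0.432  0.037 -0.901] tilt 25.7 az 4.9 jaw az 1.4 jaw [0.901 0.021 0.433]
```

Tilt is 25.7°, matching the case slope. Turning back to the case yaw and moving above the opening.

Call:
step_arm(
  increments=[
    {"grip": 0.43,"delta_pos": [-0.04,0.001,0],"twist": -6},
    {"grip": 0.43,"delta_pos": [-0.04,0.001,0],"twist": -6},
    {"grip": 0.43,"delta_pos": [-0.04,0.001,0],"twist": -5.2},
    {"grip": 0.43,"delta_pos": [-0.04,0.001,0],"twist": 0},
    {"grip": 0.43,"delta_pos": [-0.04,0.001,0],"twist": 0},
    {"grip": 0.43,"delta_pos": [-0.04,0.001,0],"twist": 0},
    {"grip": 0.43,"delta_pos": [-0.04,0.002,0],"twist": 0},
    {"grip": 0.43,"delta_pos": [-0.04,0.002,0],"twist": 0},
    {"grip": 0.43,"delta_pos": [-0.04,0.002,0],"twist": 0},
    {"grip": 0.43,"delta_pos": [-0.04,0.002,0],"twist": 0},
  ],
)

```text
clock: 16.97
position: [0.6071, 0.0385, 0.2861]
ee_rot: [0.541, 0.653, 0.291, -0.442]
contact_force: [0.2, 0.7, 0.3]
width: 0.0367
```

Call:
step_arm(
  increments=[
    {"grip": 0.43,"delta_pos": [-0.038,0.002,-0.02],"twist": 0},
    {"grip": 0.43,"delta_pos": [0,0,-0.03],"twist": 0},
    {"grip": 0.43,"delta_pos": [0,0,0],"twist": 0},
  ],
)

```text
clock: 17.22
position: [0.5664, 0.0406, 0.2312]
ee_rot: [0.539, 0.651, 0.294, -0.446]
contact_force: [-0.8, 0.4, -1.8]
width: 0.037
```

```bash
python3 st.py
```

```text
17.22 [ 0.017  0.063  1.873 -0.152  0.767  0.374] [0.5664 0.0406 0.2312] [-0.8  0.4 -1.8] 0.037
tool x [ 0.429 -0.098 -0.898] tilt 26.1 az -12.9 jaw az -15.8 jaw [ 0.864 -0.245  0.44 ]
```

Call:
step_arm(
  increments=[
    {"grip": 0.43,"delta_pos": [-0.0017,-0.0024,-0.03],"twist": 0},
    {"grip": 0.43,"delta_pos": [0,0,-0.03],"twist": 0},
    {"grip": 0.43,"delta_pos": [0,0,-0.0145],"twist": 0},
    {"grip": 0.43,"delta_pos": [0,0,0],"twist": 0},
    {"grip": 0.43,"delta_pos": [0,0,0],"twist": 0},
  ],
)

```text
clock: 17.63
position: [0.5729, 0.0379, 0.1615]
ee_rot: [0.541, 0.653, 0.291, -0.442]
contact_force: [0.3, -0.5, -0.0]
width: 0.0367
```

```bash
python3 st.py
python3 - <<'E'
from h import *
s=snap("side",9)
cv2.imwrite("pics/c10.png",crop(s,210,90,100,110,6,2))
E
```

```text
17.63 [ 0.01   0.14   1.986 -0.192  0.568  0.42 ] [0.5729 0.0379 0.1615] [ 0.3 -0.5 -0. ] 0.0367
tool x [ 0.439 -0.098 -0.893] tilt 26.7 az -12.6 jaw az -15.9 jaw [ 0.859 -0.244  0.449]
```

View pics/c10.png

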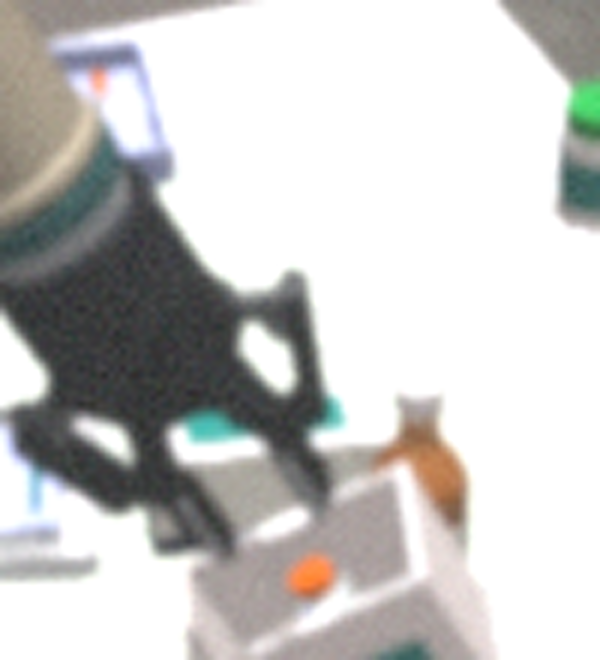

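The gripper is tilted with the case, its tips over the opening at (230,545) and (320,500). The orange cap is at (312,573). Correcting an 8 mm offset, then going in.

Call:
step_arm(
  increments=[
    {"grip": 0.43,"delta_pos": [-0.0085,0,-0.001],"twist": 0},
    {"grip": 0.43,"delta_pos": [0,0,0],"twist": 0},
    {"grip": 0.43,"delta_pos": [0,0,0],"twist": 0},
  ],
)

```text
clock: 17.93
position: [0.5628, 0.0381, 0.1605]
ee_rot: [0.541, 0.653, 0.291, -0.442]
contact_force: [-0.7, 0.2, 0.3]
width: 0.037
```

```bash
python3 st.py
```

```text
17.93 [ 0.011  0.126  2.006 -0.194  0.561  0.423] [0.5628 0.0381 0.1605] [-0.7  0.2  0.3] 0.037
tool x [ 0.439 -0.098 -0.893] tilt 26.7 az -12.6 jaw az -15.9 jaw [ 0.859 -0.244  0.449]
```

Call:
step_arm(
  increments=[
    {"grip": 0.43,"delta_pos": [0.0045,-0.001,-0.0095],"twist": 0},
    {"grip": 0.43,"delta_pos": [0.0045,-0.001,-0.0095],"twist": 0},
    {"grip": 0.43,"delta_pos": [0.0045,-0.001,-0.0095],"twist": 0},
    {"grip": 0.43,"delta_pos": [0.0045,-0.001,-0.0095],"twist": 0},
    {"grip": 0.43,"delta_pos": [0,0,0],"twist": 0},
    {"grip": 0.43,"delta_pos": [0,0,0],"twist": 0},
  ],
)

```text
clock: 18.43
position: [0.5804, 0.0338, 0.1195]
ee_rot: [0.54, 0.652, 0.293, -0.444]
contact_force: [-0.1, 0.0, 0.1]
width: 0.0367
```

```bash
python3 st.py
```

```text
18.43 [ 0.     0.205  2.032 -0.222  0.462  0.448] [0.5804 0.0338 0.1195] [-0.1  0.   0.1] 0.0367
tool x [ 0.435 -0.098 -0.895] tilt 26.5 az -12.7 jaw az -15.9 jaw [ 0.861 -0.245  0.445]
```

Call:
step_arm(
  increments=[
    {"grip": 0.43,"delta_pos": [0.004,-0.0008,-0.008],"twist": 0},
    {"grip": 0.43,"delta_pos": [0.004,-0.0008,-0.008],"twist": 0},
    {"grip": 0.43,"delta_pos": [0,0,0],"twist": 0},
  ],
)

```text
clock: 18.68
position: [0.5886, 0.0323, 0.1035]
ee_rot: [0.541, 0.652, 0.292, -0.443]
contact_force: [0.0, -0.2, -0.5]
width: 0.0364
```

Call:
step_arm(
  increments=[
    {"grip": 0.43,"delta_pos": [0.004,-0.0008,-0.008],"twist": 0},
    {"grip": 0.43,"delta_pos": [0.004,-0.0008,-0.0075],"twist": 0},
    {"grip": 0.43,"delta_pos": [0,0,0],"twist": 0},
    {"grip": 0.43,"delta_pos": [0,0,0],"twist": 0},
  ],
)

```text
clock: 19.02
position: [0.5966, 0.0307, 0.0888]
ee_rot: [0.541, 0.653, 0.292, -0.443]
contact_force: [0.5, 0.4, 0.5]
width: 0.0366
```

```bash
python3 st.py
```

```text
19.02 [-0.007  0.269  2.044 -0.255  0.386  0.479] [0.5966 0.0307 0.0888] [0.5 0.4 0.5] 0.0366
tool x [ 0.436 -0.098 -0.894] tilt 26.6 az -12.7 jaw az -15.9 jaw [ 0.861 -0.245  0.447]
```

No contact, 4 mm short of the planned depth, which is fine. q5 = 0.39 is still inside its range. Closing on the vial.

Call:
step_arm(
  increments=[
    {"grip": 0.36,"delta_pos": [0,0,0],"twist": 0},
    {"grip": 0.32,"delta_pos": [0,0,0],"twist": 0},
    {"grip": 0.28,"delta_pos": [0,0,0],"twist": 0},
    {"grip": 0.2,"delta_pos": [0,0,0],"twist": 0},
    {"grip": 0.2,"delta_pos": [0,0,0],"twist": 0},
    {"grip": 0.15,"delta_pos": [0,0,0],"twist": 0},
    {"grip": 0.15,"delta_pos": [0,0,0],"twist": 0},
  ],
  force=20,
)

```text
clock: 19.6
position: [0.5967, 0.0309, 0.09]
ee_rot: [0.541, 0.653, 0.292, -0.443]
contact_force: [-1.8, 0.0, 2.8]
width: 0.0245
```

```bash
python3 st.py
```

```text
19.6 [-0.007  0.267  2.043 -0.255  0.386  0.479] [0.5967 0.0309 0.09  ] [-1.8  0.   2.8] 0.0245
tool x [ 0.438 -0.098 -0.894] tilt 26.7 az -12.6 jaw az -15.9 jaw [ 0.86  -0.244  0.448]
```

Width 24.5 mm means the jaws are on the 26 mm body (the cover also read about 1.8 mm low). Drawing it out along N.

Call:
step_arm(
  increments=[
    {"grip": 0.15,"delta_pos": [-0.0017,0.0005,0.0036],"twist": 0},
    {"grip": 0.15,"delta_pos": [-0.0017,0.0005,0.0036],"twist": 0},
    {"grip": 0.15,"delta_pos": [-0.0017,0.0005,0.0036],"twist": 0},
    {"grip": 0.15,"delta_pos": [-0.0025,0.0007,0.0054],"twist": 0},
    {"grip": 0.15,"delta_pos": [-0.0025,0.0007,0.0054],"twist": 0},
    {"grip": 0.15,"delta_pos": [-0.0025,0.0007,0.0054],"twist": 0},
    {"grip": 0.15,"delta_pos": [0,0,0],"twist": 0},
  ],
)

```text
clock: 20.18
position: [0.5843, 0.0346, 0.1182]
ee_rot: [0.541, 0.653, 0.291, -0.442]
contact_force: [0.3, -0.4, 0.2]
width: 0.0249
```

Call:
step_arm(
  increments=[
    {"grip": 0.15,"delta_pos": [-0.004,0.0012,0.009],"twist": 0},
    {"grip": 0.15,"delta_pos": [-0.004,0.0012,0.009],"twist": 0},
    {"grip": 0.15,"delta_pos": [-0.004,0.0012,0.009],"twist": 0},
    {"grip": 0.15,"delta_pos": [-0.004,0.0012,0.009],"twist": 0},
    {"grip": 0.15,"delta_pos": [-0.004,0.0012,0.009],"twist": 0},
    {"grip": 0.15,"delta_pos": [-0.004,0.0012,0.009],"twist": 0},
    {"grip": 0.15,"delta_pos": [-0.004,0.0012,0.009],"twist": 0},
    {"grip": 0.15,"delta_pos": [-0.008,0.0024,0.018],"twist": 0},
    {"grip": 0.15,"delta_pos": [-0.008,0.0024,0.018],"twist": 0},
    {"grip": 0.15,"delta_pos": [0,0,0.02],"twist": 0},
  ],
)

```text
clock: 21.02
position: [0.5376, 0.048, 0.2359]
ee_rot: [0.54, 0.652, 0.293, -0.444]
contact_force: [-0.2, -0.4, -1.3]
width: 0.0244
```

Call:
step_arm(
  increments=[
    {"grip": 0.15,"delta_pos": [0,0,0.035],"twist": 0},
    {"grip": 0.15,"delta_pos": [0,0,0.035],"twist": 0},
    {"grip": 0.15,"delta_pos": [0,0,0.03],"twist": 0},
    {"grip": 0.15,"delta_pos": [0,0,0],"twist": 0},
  ],
)

```text
clock: 21.35
position: [0.5437, 0.0479, 0.3453]
ee_rot: [0.543, 0.656, 0.288, -0.437]
contact_force: [0.5, -0.3, 0.9]
width: 0.0245
```

```bash
python3 st.py
```

```text
21.35 [ 0.037 -0.052  1.71  -0.134  1.019  0.351] [0.5437 0.0479 0.3453] [ 0.5 -0.3  0.9] 0.0245
tool x [ 0.452 -0.097 -0.887] tilt 27.6 az -12.2 jaw az -16.0 jaw [ 0.853 -0.244  0.462]
```

Vial held. Now carry it to clear space toward the pad and take the tilt off again at the inner reach/wrist limit, with the tilt lying in the arm's radial plane.

Call:
step_arm(
  increments=[
    {"grip": 0.15,"delta_pos": [-0.0155,-0.031,0],"twist": -1.5},
    {"grip": 0.15,"delta_pos": [-0.0155,-0.031,0],"twist": -1.5},
    {"grip": 0.15,"delta_pos": [-0.0155,-0.031,0],"twist": -1.5},
    {"grip": 0.15,"delta_pos": [-0.0155,-0.031,0],"twist": -1.5},
    {"grip": 0.15,"delta_pos": [-0.0155,-0.031,-0.01],"twist": -1.5},
    {"grip": 0.15,"delta_pos": [-0.0155,-0.031,-0.01],"twist": -1.5},
    {"grip": 0.15,"delta_pos": [-0.0155,-0.031,-0.02],"twist": -1.5},
    {"grip": 0.15,"delta_pos": [-0.0155,-0.031,-0.02],"twist": -1.5},
    {"grip": 0.15,"delta_pos": [0,0,-0.03],"twist": 0},
    {"grip": 0.15,"delta_pos": [0,0,0],"twist": 0},
  ],
)

```text
clock: 22.18
position: [0.4109, -0.1993, 0.2392]
ee_rot: [0.486, 0.68, 0.225, -0.501]
contact_force: [-0.6, 1.7, -1.5]
width: 0.0247
```

```bash
python3 st.py
```

```text
22.18 [-0.7   -0.143  2.042  0.162  0.811 -0.3  ] [ 0.4109 -0.1993  0.2392] [-0.6  1.7 -1.5] 0.0247
tool x [ 0.397 -0.181 -0.9  ] tilt 25.9 az -24.5 jaw az -28.2 jaw [ 0.793 -0.425  0.436]
```

Call:
step_arm(
  increments=[
    {"grip": 0.15,"delta_pos": [-0.027,0.012,0],"twist": 0},
    {"grip": 0.15,"delta_pos": [-0.027,0.012,0],"twist": 0},
    {"grip": 0.15,"delta_pos": [-0.018,0.008,0],"twist": 0},
    {"grip": 0.15,"delta_pos": [0,0,0],"twist": 0},
  ],
)

```text
clock: 22.52
position: [0.3417, -0.1655, 0.2458]
ee_rot: [0.492, 0.68, 0.223, -0.497]
contact_force: [-0.6, 0.1, -0.7]
width: 0.0245
```

```bash
python3 st.py
```

```text
22.52 [-0.795 -0.3    2.131  0.21   0.885 -0.414] [ 0.3417 -0.1655  0.2458] [-0.6  0.1 -0.7] 0.0245
tool x [ 0.407 -0.185 -0.894] tilt 26.6 az -24.5 jaw az -27.8 jaw [ 0.791 -0.417  0.447]
```

Call:
step_arm(
  increments=[
    {"grip": 0.15,"delta_pos": [0,0,-0.03],"twist": 0},
    {"grip": 0.15,"delta_pos": [0,0,-0.03],"twist": 0},
    {"grip": 0.15,"delta_pos": [0,0,0],"twist": 0},
  ],
)

```text
clock: 22.77
position: [0.3417, -0.1646, 0.1812]
ee_rot: [0.489, 0.68, 0.226, -0.498]
contact_force: [-1.5, 0.5, -1.2]
width: 0.0248
```

```bash
python3 st.py
```

```text
22.77 [-0.793 -0.228  2.261  0.253  0.697 -0.475] [ 0.3417 -0.1646  0.1812] [-1.5  0.5 -1.2] 0.0248
tool x [ 0.402 -0.179 -0.898] tilt 26.1 az -24.0 jaw az -27.8 jaw [ 0.795 -0.419  0.439]
```

Call:
step_arm(
  increments=[
    {"grip": 0.15,"delta_pos": [0,0,0.01],"twist": -7},
    {"grip": 0.15,"delta_pos": [0,0,0.01],"twist": -7},
    {"grip": 0.15,"delta_pos": [0,0,0],"twist": -5},
    {"grip": 0.15,"delta_pos": [0,0,0],"twist": 0},
  ],
)

```text
clock: 23.1
position: [0.3456, -0.1673, 0.199]
ee_rot: [0.434, 0.7, 0.149, -0.547]
contact_force: [0.8, 0.6, -0.1]
width: 0.0244
```

```bash
python3 st.py
```

```text
23.1 [-0.624 -0.233  2.216 -0.013  0.697  0.08 ] [ 0.3456 -0.1673  0.199 ] [ 0.8  0.6 -0.1] 0.0244
tool x [ 0.356 -0.267 -0.895] tilt 26.4 az -36.9 jaw az -40.2 jaw [ 0.684 -0.578  0.445]
```

Call:
step_arm(
  increments=[
    {"grip": 0.15,"delta_pos": [-0.024,0.018,-0.01],"twist": 0},
    {"grip": 0.15,"delta_pos": [-0.024,0.018,-0.01],"twist": 0},
    {"grip": 0.15,"delta_pos": [-0.024,0.018,0],"twist": 0},
    {"grip": 0.15,"delta_pos": [0,0,0],"twist": 0},
  ],
)

```text
clock: 23.43
position: [0.2668, -0.1095, 0.1743]
ee_rot: [0.432, 0.698, 0.153, -0.549]
contact_force: [-0.1, 0.6, -0.3]
width: 0.0241
```

```bash
python3 st.py
```

```text
23.43 [-0.619 -0.401  2.357 -0.015  0.734  0.084] [ 0.2668 -0.1095  0.1743] [-0.1  0.6 -0.3] 0.0241
tool x [ 0.349 -0.262 -0.9  ] tilt 25.9 az -36.8 jaw az -40.1 jaw [ 0.689 -0.579  0.436]
```

Low and close-in would approach the base, so instead I'll go high, where the shoulder (q2) limit blocks inward motion and pushing in turns the tool toward vertical.

Call:
step_arm(
  increments=[
    {"grip": 0.15,"delta_pos": [0.008,-0.006,0.038],"twist": 0},
    {"grip": 0.15,"delta_pos": [0.008,-0.006,0.038],"twist": 0},
    {"grip": 0.15,"delta_pos": [0.008,-0.006,0.038],"twist": 0},
    {"grip": 0.15,"delta_pos": [0.008,-0.006,0.038],"twist": 0},
    {"grip": 0.15,"delta_pos": [0.008,-0.006,0.038],"twist": 0},
    {"grip": 0.15,"delta_pos": [0.008,-0.006,0.038],"twist": 0},
    {"grip": 0.15,"delta_pos": [0.008,-0.006,0.038],"twist": 0},
    {"grip": 0.15,"delta_pos": [0.008,-0.006,0.038],"twist": 0},
    {"grip": 0.15,"delta_pos": [0.0,0,0.038],"twist": 0},
    {"grip": 0.15,"delta_pos": [0,0,0],"twist": 0},
  ],
)

```text
clock: 24.27
position: [0.3383, -0.1632, 0.5286]
ee_rot: [0.438, 0.7, 0.145, -0.544]
contact_force: [0.9, -0.8, 0.5]
width: 0.0239
```

```bash
python3 st.py
```

```text
24.27 [-0.63  -0.331  1.472 -0.006  1.527  0.063] [ 0.3383 -0.1632  0.5286] [ 0.9 -0.8  0.5] 0.0239
tool x [ 0.366 -0.273 -0.89 ] tilt 27.2 az -36.8 jaw az -40.1 jaw [ 0.681 -0.574  0.456]
```

Better: the same proven outer-limit method with the tool turned so that its tilt points inwards. Over-reaching then swings it back to vertical. Turning.

Call:
step_arm(
  increments=[
    {"grip": 0.15,"delta_pos": [0.015,0.01,-0.01],"twist": -7},
    {"grip": 0.15,"delta_pos": [0.015,0.01,-0.01],"twist": -7},
    {"grip": 0.15,"delta_pos": [0.015,0.01,-0.01],"twist": -7},
    {"grip": 0.15,"delta_pos": [0.015,0.01,-0.01],"twist": -7},
    {"grip": 0.15,"delta_pos": [0.015,0.01,-0.01],"twist": -7},
    {"grip": 0.15,"delta_pos": [0.015,0.01,-0.01],"twist": -7},
    {"grip": 0.15,"delta_pos": [0.015,0.01,-0.01],"twist": -7},
    {"grip": 0.15,"delta_pos": [0.015,0.01,-0.01],"twist": -7},
    {"grip": 0.15,"delta_pos": [0.015,0.01,-0.01],"twist": -7},
    {"grip": 0.15,"delta_pos": [0.015,0.01,-0.01],"twist": -7},
  ],
)

```text
clock: 25.1
position: [0.47, -0.0709, 0.4273]
ee_rot: [-0.078, -0.676, 0.233, 0.695]
contact_force: [0.4, -0.1, 0.5]
width: 0.0245
```

```bash
python3 st.py
```

```text
25.1 [ 0.028  0.117  1.325 -0.444  1.773  1.749] [ 0.47   -0.0709  0.4273] [ 0.4 -0.1  0.5] 0.0245
tool x [-0.074 -0.423 -0.903] tilt 25.4 az -99.9 jaw az -103.2 jaw [-0.206 -0.879  0.429]
```

Call:
step_arm(
  increments=[
    {"grip": 0.15,"delta_pos": [0.01,0,-0.005],"twist": -7},
    {"grip": 0.15,"delta_pos": [0.01,0,-0.005],"twist": -7},
    {"grip": 0.15,"delta_pos": [0.01,0,-0.005],"twist": -7},
    {"grip": 0.15,"delta_pos": [0.01,0,-0.005],"twist": -7},
    {"grip": 0.15,"delta_pos": [0.01,0,-0.005],"twist": -7},
    {"grip": 0.15,"delta_pos": [0.01,0,-0.005],"twist": -5},
    {"grip": 0.15,"delta_pos": [0,0,0],"twist": 0},
  ],
)

```text
clock: 25.68
position: [0.5318, -0.0736, 0.3946]
ee_rot: [0.164, -0.555, 0.449, 0.681]
contact_force: [0.4, -0.4, -0.8]
width: 0.0242
```

```bash
python3 st.py
```

```text
25.68 [-0.065  0.364  1.069 -0.335  2.02   2.327] [ 0.5318 -0.0736  0.3946] [ 0.4 -0.4 -0.8] 0.0242
tool x [-0.331 -0.276 -0.902] tilt 25.5 az -140.2 jaw az -143.0 jaw [-0.721 -0.543  0.43 ]
```

Call:
step_arm(
  increments=[
    {"grip": 0.15,"delta_pos": [0.03,0,-0.01],"twist": -7},
    {"grip": 0.15,"delta_pos": [0.03,0,-0.01],"twist": -7},
    {"grip": 0.15,"delta_pos": [0.035,0,-0.01],"twist": 0},
    {"grip": 0.15,"delta_pos": [0.035,0,-0.01],"twist": 0},
    {"grip": 0.15,"delta_pos": [0.035,0,0],"twist": 0},
    {"grip": 0.15,"delta_pos": [0.035,0,0],"twist": 0},
    {"grip": 0.15,"delta_pos": [0.035,0,0],"twist": 0},
    {"grip": 0.15,"delta_pos": [0.0,0,0],"twist": 0},
  ],
)

```text
clock: 26.35
position: [0.7498, -0.0723, 0.3386]
ee_rot: [0.239, -0.493, 0.513, 0.66]
contact_force: [-2.3, 1.2, -4.4]
width: 0.0244
```

```bash
python3 st.py
```

```text
26.35 [-0.081  0.885  0.233 -0.334  2.398  2.441] [ 0.7498 -0.0723  0.3386] [-2.3  1.2 -4.4] 0.0244
tool x [-0.399 -0.191 -0.897] tilt 26.2 az -154.4 jaw az -156.4 jaw [-0.822 -0.359  0.442]
```

Call:
step_arm(
  increments=[
    {"grip": 0.15,"delta_pos": [0.038,-0.003,0.01],"twist": 0},
    {"grip": 0.15,"delta_pos": [0.038,-0.003,0.01],"twist": 0},
    {"grip": 0.15,"delta_pos": [0.038,-0.003,0.01],"twist": 0},
    {"grip": 0.15,"delta_pos": [0.038,-0.003,0.01],"twist": 0},
    {"grip": 0.15,"delta_pos": [0.038,-0.003,0.01],"twist": 0},
    {"grip": 0.15,"delta_pos": [0.038,-0.003,0.01],"twist": 0},
    {"grip": 0.15,"delta_pos": [0,0,0],"twist": 0},
  ],
)

```text
clock: 26.93
position: [0.8095, -0.0901, 0.3115]
ee_rot: [0.26, -0.552, 0.494, 0.62]
contact_force: [0.3, 1.1, -1.1]
width: 0.0248
```

```bash
python3 st.py
```

```text
26.93 [-0.087  0.903  0.221 -0.317  2.239  2.458] [ 0.8095 -0.0901  0.3115] [ 0.3  1.1 -1.1] 0.0248
tool x [-0.256 -0.223 -0.94 ] tilt 19.9 az -139.0 jaw az -156.5 jaw [-0.867 -0.377  0.326]
```

Call:
step_arm(
  increments=[
    {"grip": 0.15,"delta_pos": [0.038,-0.003,0.01],"twist": 0},
    {"grip": 0.15,"delta_pos": [0.038,-0.003,0.01],"twist": 0},
    {"grip": 0.15,"delta_pos": [0.038,-0.003,0.01],"twist": 0},
    {"grip": 0.15,"delta_pos": [0.038,-0.003,0.01],"twist": 0},
    {"grip": 0.15,"delta_pos": [0.038,-0.003,0.01],"twist": 0},
    {"grip": 0.15,"delta_pos": [0.038,-0.003,0.01],"twist": 0},
    {"grip": 0.15,"delta_pos": [0.038,-0.003,0.01],"twist": 0},
    {"grip": 0.15,"delta_pos": [0.038,-0.003,0.01],"twist": 0},
    {"grip": 0.15,"delta_pos": [0.038,-0.003,0.01],"twist": 0},
    {"grip": 0.15,"delta_pos": [0,0,0],"twist": 0},
  ],
)

```text
clock: 27.77
position: [0.9068, -0.1141, 0.2665]
ee_rot: [-0.282, 0.631, -0.459, -0.558]
contact_force: [-0.4, 0.4, -0.4]
width: 0.0245
```

```bash
python3 st.py
```

```text
27.77 [-0.094  0.943  0.221 -0.297  1.98   2.473] [ 0.9068 -0.1141  0.2665] [-0.4  0.4 -0.4] 0.0245
tool x [-0.044 -0.266 -0.963] tilt 15.6 az -99.4 jaw az -154.9 jaw [-0.894 -0.419  0.157]
```

Call:
step_arm(
  increments=[
    {"grip": 0.15,"delta_pos": [-0.04,0.008,0.01],"twist": 7},
    {"grip": 0.15,"delta_pos": [-0.04,0.008,0.01],"twist": 7},
    {"grip": 0.15,"delta_pos": [-0.04,0.008,0.01],"twist": 7},
    {"grip": 0.15,"delta_pos": [-0.04,0.008,0.01],"twist": 7},
    {"grip": 0.15,"delta_pos": [-0.02,0.008,0.01],"twist": 7},
    {"grip": 0.15,"delta_pos": [-0.02,0.008,0.01],"twist": 7},
    {"grip": 0.15,"delta_pos": [-0.02,0,0.01],"twist": 7},
    {"grip": 0.15,"delta_pos": [0,0,0],"twist": 7},
    {"grip": 0.15,"delta_pos": [0,0,0],"twist": 7},
    {"grip": 0.15,"delta_pos": [0,0,0],"twist": 7},
  ],
)

```text
clock: 28.6
position: [0.7189, -0.0724, 0.3341]
ee_rot: [0.065, 0.781, -0.047, -0.62]
contact_force: [-0.3, 0.4, -0.7]
width: 0.0243
```

Call:
step_arm(
  increments=[
    {"grip": 0.15,"delta_pos": [0,0,0],"twist": 7},
    {"grip": 0.15,"delta_pos": [0,0,0],"twist": 7},
    {"grip": 0.15,"delta_pos": [0,0,0],"twist": 7},
    {"grip": 0.15,"delta_pos": [0,0,0],"twist": 7},
    {"grip": 0.15,"delta_pos": [0,0,0],"twist": 7},
    {"grip": 0.15,"delta_pos": [0,0,0],"twist": 7},
    {"grip": 0.15,"delta_pos": [0,0,0],"twist": 7},
    {"grip": 0.15,"delta_pos": [0,0,0],"twist": 7},
    {"grip": 0.15,"delta_pos": [0,0,0],"twist": 7},
    {"grip": 0.15,"delta_pos": [0,0,0],"twist": 7},
  ],
)

```text
clock: 29.43
position: [0.7193, -0.073, 0.3329]
ee_rot: [0.411, 0.666, 0.408, -0.471]
contact_force: [1.0, -0.6, -0.4]
width: 0.0247
```

Call:
step_arm(
  increments=[
    {"grip": 0.15,"delta_pos": [0,0,0],"twist": 7},
    {"grip": 0.15,"delta_pos": [0,0,0],"twist": 7},
    {"grip": 0.15,"delta_pos": [0,0,0],"twist": 7},
    {"grip": 0.15,"delta_pos": [0,0,0],"twist": 7},
    {"grip": 0.15,"delta_pos": [0,0,0],"twist": 7},
    {"grip": 0.15,"delta_pos": [0,0,0],"twist": 7},
    {"grip": 0.15,"delta_pos": [0,0,0],"twist": 7},
    {"grip": 0.15,"delta_pos": [0,0,0],"twist": 7},
    {"grip": 0.15,"delta_pos": [0,0,0],"twist": 7},
    {"grip": 0.15,"delta_pos": [0,0,0],"twist": 7},
  ],
)

```text
clock: 30.27
position: [0.7196, -0.0734, 0.3326]
ee_rot: [0.607, 0.311, 0.715, -0.151]
contact_force: [-0.1, -0.2, -1.0]
width: 0.0249
```

```bash
python3 st.py
```

```text
30.27 [-0.313  0.562  0.834  0.241  1.888 -1.153] [ 0.7196 -0.0734  0.3326] [-0.1 -0.2 -1. ] 0.0249
tool x [-0.07   0.261 -0.963] tilt 15.6 az 105.0 jaw az 50.5 jaw [0.628 0.761 0.161]
```

Call:
step_arm(
  increments=[
    {"grip": 0.15,"delta_pos": [0,0,0],"twist": 7},
    {"grip": 0.15,"delta_pos": [0,0,0],"twist": 7},
    {"grip": 0.15,"delta_pos": [0,0,0],"twist": 7},
    {"grip": 0.15,"delta_pos": [0,0,0],"twist": 7},
    {"grip": 0.15,"delta_pos": [0,0,0],"twist": 7},
    {"grip": 0.15,"delta_pos": [0,0,0],"twist": 7},
    {"grip": 0.15,"delta_pos": [0,0,0],"twist": 7},
    {"grip": 0.15,"delta_pos": [0,0,0],"twist": 7},
    {"grip": 0.15,"delta_pos": [0,0,0],"twist": 7},
    {"grip": 0.15,"delta_pos": [0.02,0,0],"twist": 0},
  ],
)

```text
clock: 31.1
position: [0.7369, -0.0711, 0.3344]
ee_rot: [0.596, -0.109, 0.773, 0.188]
contact_force: [1.0, -0.4, 0.3]
width: 0.0246
```

```bash
python3 st.py
```

```text
31.1 [-0.192  0.725  0.521  0.004  2.171 -2.188] [ 0.7369 -0.0711  0.3344] [ 1.  -0.4  0.3] 0.0246
tool x [-0.266  0.055 -0.962] tilt 15.8 az 168.3 jaw az 113.4 jaw [-0.392  0.906  0.16 ]
```

Call:
step_arm(
  increments=[
    {"grip": 0.15,"delta_pos": [0.0375,-0.0073,0.005],"twist": 0},
    {"grip": 0.15,"delta_pos": [0.0375,-0.0073,0.005],"twist": 0},
    {"grip": 0.15,"delta_pos": [0.0375,-0.0073,0.01],"twist": 0},
    {"grip": 0.15,"delta_pos": [0.0375,-0.0073,0.01],"twist": 0},
    {"grip": 0.15,"delta_pos": [0.0375,-0.0073,0.01],"twist": 0},
    {"grip": 0.15,"delta_pos": [0.0375,-0.0073,0.01],"twist": 0},
    {"grip": 0.15,"delta_pos": [0.0375,-0.0073,0.01],"twist": 0},
    {"grip": 0.15,"delta_pos": [0.0375,-0.0073,0.01],"twist": 0},
    {"grip": 0.15,"delta_pos": [0.0375,-0.0073,0.01],"twist": 0},
    {"grip": 0.15,"delta_pos": [0,0,0],"twist": 0},
  ],
)

```text
clock: 31.93
position: [0.8636, -0.1109, 0.2867]
ee_rot: [0.662, -0.127, 0.72, 0.166]
contact_force: [-0.6, -1.3, 0.2]
width: 0.0244
```

```bash
python3 st.py
```

```text
31.93 [-0.215  0.908  0.221  0.02   2.11  -2.194] [ 0.8636 -0.1109  0.2867] [-0.6 -1.3  0.2] 0.0244
tool x [-0.092  0.037 -0.995] tilt 5.7 az 157.8 jaw az 113.8 jaw [-0.403  0.913  0.071]
```

Call:
step_arm(
  increments=[
    {"grip": 0.15,"delta_pos": [0.036,-0.01,0.01],"twist": 0},
    {"grip": 0.15,"delta_pos": [0.036,-0.01,0.01],"twist": 0},
    {"grip": 0.15,"delta_pos": [0.036,-0.01,0.01],"twist": 0},
    {"grip": 0.15,"delta_pos": [-0.02,0.005,0],"twist": 0},
    {"grip": 0.15,"delta_pos": [-0.03,0.005,0.01],"twist": 0},
    {"grip": 0.15,"delta_pos": [0,0,0],"twist": 0},
  ],
)

```text
clock: 32.43
position: [0.8368, -0.1169, 0.2828]
ee_rot: [0.682, -0.133, 0.701, 0.16]
contact_force: [0.3, 1.4, 0.6]
width: 0.0245
```

```bash
python3 st.py
```

```text
32.43 [-0.231  0.759  0.543  0.024  1.878 -2.212] [ 0.8368 -0.1169  0.2828] [0.3 1.4 0.6] 0.0245
tool x [-0.033  0.031 -0.999] tilt 2.6 az 136.8 jaw az 113.9 jaw [-0.405  0.913  0.042]
```

Call:
step_arm(
  increments=[
    {"grip": 0.15,"delta_pos": [0.036,-0.01,0.005],"twist": 0},
    {"grip": 0.15,"delta_pos": [0.036,-0.01,0.005],"twist": 0},
    {"grip": 0.15,"delta_pos": [0.036,-0.01,0.01],"twist": 0},
    {"grip": 0.15,"delta_pos": [-0.03,0.005,0],"twist": 0},
    {"grip": 0.15,"delta_pos": [-0.04,0,0],"twist": 0},
    {"grip": 0.15,"delta_pos": [-0.035,-0.02,0],"twist": 0},
    {"grip": 0.15,"delta_pos": [-0.035,-0.02,0],"twist": 0},
    {"grip": 0.15,"delta_pos": [-0.035,-0.02,0],"twist": 0},
    {"grip": 0.15,"delta_pos": [-0.035,-0.02,0],"twist": 0},
    {"grip": 0.15,"delta_pos": [-0.035,-0.02,0],"twist": 0},
  ],
)

```text
clock: 33.27
position: [0.6686, -0.2362, 0.2821]
ee_rot: [0.701, -0.141, 0.683, 0.152]
contact_force: [-1.0, -1.1, -0.1]
width: 0.0247
```

```bash
python3 st.py
```

```text
33.27 [-0.452  0.459  1.098  0.028  1.574 -2.44 ] [ 0.6686 -0.2362  0.2821] [-1.  -1.1 -0.1] 0.0247
tool x [ 0.021  0.021 -1.   ] tilt 1.7 az 45.0 jaw az 113.9 jaw [-0.406  0.914  0.011]
```

Call:
step_arm(
  increments=[
    {"grip": 0.15,"delta_pos": [-0.0242,-0.0096,0],"twist": -6.6},
    {"grip": 0.15,"delta_pos": [-0.0242,-0.0096,0],"twist": -6.6},
    {"grip": 0.15,"delta_pos": [-0.0242,-0.0096,0],"twist": -6.6},
    {"grip": 0.15,"delta_pos": [-0.0242,-0.0096,0],"twist": -6.6},
    {"grip": 0.15,"delta_pos": [-0.0242,-0.0096,-0.03],"twist": -6.6},
    {"grip": 0.15,"delta_pos": [-0.0242,-0.0096,-0.03],"twist": -6.6},
    {"grip": 0.15,"delta_pos": [-0.0242,-0.0096,-0.03],"twist": -6.6},
    {"grip": 0.15,"delta_pos": [-0.0242,-0.0096,-0.03],"twist": -6.6},
    {"grip": 0.15,"delta_pos": [0,0,-0.03],"twist": 0},
    {"grip": 0.15,"delta_pos": [0,0,0],"twist": 0},
  ],
)

```text
clock: 34.1
position: [0.473, -0.3107, 0.1261]
ee_rot: [0.692, 0.181, 0.677, -0.174]
contact_force: [-0.4, 1.6, 0.2]
width: 0.0246
```

```bash
python3 st.py
python3 - <<'E'
from h import *
t,s=snap("top",10),snap("side",10)
for d in(s,t):
    hsv=cv2.cvtColor(d["img"],cv2.COLOR_RGB2HSV);m=cv2.inRange(hsv,(100,100,40),(125,255,255));k,l,st,c=cv2.connectedComponentsWithStats(m)
    print([(c[i].round(1).tolist(),int(st[i,4])) for i in range(1,k) if st[i,4]>4])
from rig import manip
p=manip.get_state()["position"];print(proj(s,[p,p-[0,0,.0387]]),proj(t,[p]))
u=proj(s,[p])[0].astype(int);cv2.imwrite("pics/c11.png",crop(s,u[0]-50,u[1]-50,100,110,6,1.8))
E
```

```text
34.1 [-0.716  0.333  1.699  0.02   1.096 -1.789] [ 0.473  -0.3107  0.1261] [-0.4  1.6  0.2] 0.0246
tool x [ 0.022  0.004 -1.   ] tilt 1.3 az 11.2 jaw az 61.0 jaw [0.485 0.874 0.015]
[([289.6, 206.0], 61)]
[([281.6, 161.9], 48), ([502.9, 245.0], 317)]
[[271.55108237 307.88887269]
 [271.72759133 319.6106735 ]] [[385.50303195 221.31431072]]
```

View pics/c11.png

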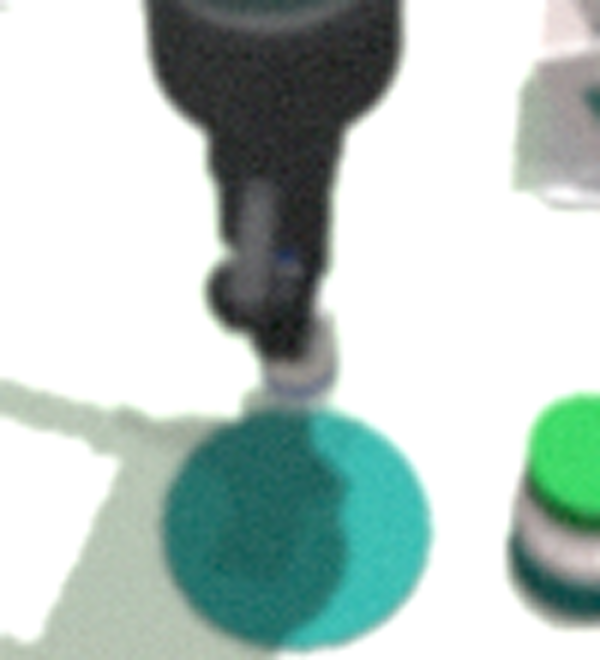

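The vial is held and upright in the jaws: its base is at (297,398), with the cap seen through the fingers at (288,258). Pad below at (298,525). Lowering.

Call:
step_arm(
  increments=[
    {"grip": 0.15,"delta_pos": [0.001,-0.001,-0.03],"twist": 0},
    {"grip": 0.15,"delta_pos": [0,0,-0.025],"twist": 0},
    {"grip": 0.15,"delta_pos": [0,0,-0.01],"twist": 0},
    {"grip": 0.15,"delta_pos": [0,0,-0.005],"twist": 0},
    {"grip": 0.15,"delta_pos": [0,0,0],"twist": 0},
    {"grip": 0.15,"delta_pos": [0,0,0],"twist": 0},
  ],
)

```text
clock: 34.7
position: [0.4799, -0.3149, 0.061]
ee_rot: [0.696, 0.178, 0.673, -0.175]
contact_force: [0.2, 0.5, -0.1]
width: 0.024
```

Call:
step_arm(
  increments=[
    {"grip": 0.15,"delta_pos": [0,0,-0.003],"twist": 0},
    {"grip": 0.15,"delta_pos": [0,0,-0.003],"twist": 0},
    {"grip": 0.15,"delta_pos": [0,0,0],"twist": 0},
  ],
)

```text
clock: 34.95
position: [0.4785, -0.3142, 0.0536]
ee_rot: [0.695, 0.179, 0.674, -0.175]
contact_force: [-0.1, -0.3, -0.6]
width: 0.0245
```

Call:
step_arm(
  increments=[
    {"grip": 0.15,"delta_pos": [0,0,-0.0015],"twist": 0},
    {"grip": 0.15,"delta_pos": [0,0,0],"twist": 0},
  ],
)

```text
clock: 35.12
position: [0.4783, -0.3141, 0.0517]
ee_rot: [0.695, 0.179, 0.674, -0.175]
contact_force: [-0.3, -0.1, 0.6]
width: 0.0243
```

```bash
python3 st.py
```

```text
35.12 [-0.714  0.415  1.786  0.022  0.917 -1.792] [ 0.4783 -0.3141  0.0517] [-0.3 -0.1  0.6] 0.0243
tool x [ 0.029 -0.002 -1.   ] tilt 1.7 az -3.7 jaw az 61.0 jaw [0.485 0.875 0.013]
```

Call:
step_arm(
  increments=[
    {"grip": 0.15,"delta_pos": [0,0,-0.003],"twist": 0},
    {"grip": 0.15,"delta_pos": [0,0,-0.002],"twist": 0},
    {"grip": 0.15,"delta_pos": [0,0,0],"twist": 0},
  ],
)

```text
clock: 35.37
position: [0.478, -0.3139, 0.0462]
ee_rot: [0.694, 0.179, 0.675, -0.175]
contact_force: [0.9, 0.7, -0.7]
width: 0.0242
```

Call:
step_arm(
  increments=[
    {"grip": 0.15,"delta_pos": [0,0,-0.0015],"twist": 0},
    {"grip": 0.15,"delta_pos": [0,0,0],"twist": 0},
  ],
)

```text
clock: 35.53
position: [0.4782, -0.314, 0.0449]
ee_rot: [0.695, 0.179, 0.674, -0.175]
contact_force: [1.0, -0.7, 0.2]
width: 0.0247
```

Call:
step_arm(
  increments=[
    {"grip": 0.15,"delta_pos": [0,0,-0.0015],"twist": 0},
    {"grip": 0.15,"delta_pos": [0,0,0],"twist": 0},
  ],
)

```text
clock: 35.7
position: [0.4788, -0.3144, 0.0439]
ee_rot: [0.695, 0.179, 0.674, -0.175]
contact_force: [0.1, -0.3, 0.5]
width: 0.0246
```

Call:
step_arm(
  increments=[
    {"grip": 0.15,"delta_pos": [0,0,-0.0015],"twist": 0},
    {"grip": 0.15,"delta_pos": [0,0,0],"twist": 0},
  ],
)

```text
clock: 35.87
position: [0.4798, -0.3151, 0.0435]
ee_rot: [0.696, 0.178, 0.673, -0.176]
contact_force: [0.4, -0.0, 5.1]
width: 0.0245
```

Call:
step_arm(
  increments=[
    {"grip": 0.15,"delta_pos": [0,0,-0.0015],"twist": 0},
    {"grip": 0.15,"delta_pos": [0,0,0],"twist": 0},
  ],
)

```text
clock: 36.03
position: [0.4801, -0.3158, 0.0431]
ee_rot: [0.697, 0.178, 0.672, -0.176]
contact_force: [-0.0, -0.2, 11.6]
width: 0.0245
```

Contact at 0.0437 m, exactly as predicted. Ease the push, then open slowly.

Call:
step_arm(
  increments=[
    {"grip": 0.15,"delta_pos": [0,0,0.002],"twist": 0},
    {"grip": 0.29,"delta_pos": [0,0,0],"twist": 0},
    {"grip": 0.31,"delta_pos": [0,0,0],"twist": 0},
    {"grip": 0.33,"delta_pos": [0,0,0],"twist": 0},
    {"grip": 0.36,"delta_pos": [0,0,0],"twist": 0},
    {"grip": 0.42,"delta_pos": [0,0,0],"twist": 0},
    {"grip": 0.5,"delta_pos": [0,0,0],"twist": 0},
    {"grip": 0.6,"delta_pos": [0,0,0],"twist": 0},
    {"grip": 0.6,"delta_pos": [0,0,0],"twist": 0},
  ],
)

```text
clock: 36.78
position: [0.4783, -0.314, 0.0426]
ee_rot: [0.695, 0.179, 0.674, -0.175]
contact_force: [0.7, 0.0, 0.9]
width: 0.0512
```

Call:
step_arm(
  increments=[
    {"grip": 0.6,"delta_pos": [0,0,0.01],"twist": 0},
    {"grip": 0.6,"delta_pos": [0,0,0.02],"twist": 0},
    {"grip": 0.6,"delta_pos": [0,0,0.03],"twist": 0},
    {"grip": 0.6,"delta_pos": [0,0,0.04],"twist": 0},
    {"grip": 0.6,"delta_pos": [0,0,0.04],"twist": 0},
    {"grip": 0.6,"delta_pos": [-0.04,0.01,0.01],"twist": 0},
    {"grip": 0.6,"delta_pos": [-0.04,0.01,0],"twist": 0},
    {"grip": 0.6,"delta_pos": [-0.04,0.01,0],"twist": 0},
    {"grip": 0.6,"delta_pos": [-0.03,0.01,0],"twist": 0},
    {"grip": 0.6,"delta_pos": [0,0,0],"twist": 0},
  ],
)

```text
clock: 37.62
position: [0.3233, -0.2705, 0.1929]
ee_rot: [0.693, 0.18, 0.676, -0.175]
contact_force: [-0.3, 1.4, 0.2]
width: 0.0512
```

```bash
python3 st.py
python3 - <<'E'
from h import *
t,s=snap("top",11),snap("side",11)
for n,d in(("side",s),("top",t)):
    hsv=cv2.cvtColor(d["img"],cv2.COLOR_RGB2HSV);m=cv2.inRange(hsv,(100,100,40),(125,255,255));k,l,st,c=cv2.connectedComponentsWithStats(m)
    print(n,[(c[i].round(1).tolist(),int(st[i,4]),onz(d,c[i],.065).round(4).tolist()) for i in range(1,k) if st[i,4]>8])
print("expected cap px",proj(s,[[.479,-.314,.063]]),proj(t,[[.479,-.314,.065]]))
# change detection vs. first pictures, excluding expected
for n,d in(("side",s),("top",t)):
    diff=cv2.absdiff(cv2.GaussianBlur(load(n,0)["img"],(5,5),0),cv2.GaussianBlur(d["img"],(5,5),0)).max(2)
    k,l,st,c=cv2.connectedComponentsWithStats((diff>22).astype(np.uint8));print(n,"changed",[st[i].tolist() for i in range(1,k) if st[i,4]>12])
cv2.imwrite("pics/c12.png",np.vstack([np.hstack([crop(s,240,290,110,90,3.5,1.6),crop(t,335,180,110,90,3.5,1.8)]),np.hstack([crop(s,225,140,110,75,3.5,1.6),crop(t,185,125,110,75,3.5,1.8)])]))
E
```

```text
37.62 [-0.879  0.06   1.879  0.021  1.187 -1.951] [ 0.3233 -0.2705  0.1929] [-0.3  1.4  0.2] 0.0512
tool x [ 0.025  0.001 -1.   ] tilt 1.4 az 1.6 jaw az 60.9 jaw [0.486 0.874 0.013]
side [([289.4, 205.9], 62, [0.6503, 0.0093, 0.065]), ([272.9, 328.9], 77, [0.4785, -0.317, 0.065])]
top [([281.5, 161.9], 50, [0.6267, -0.0753, 0.065]), ([379.5, 219.2], 45, [0.4813, -0.317, 0.065]), ([501.1, 243.8], 450, [0.4185, -0.6145, 0.065])]
expected cap px [[272.58082204 328.1569395 ]] [[378.29763741 220.12076485]]
side changed [[0, 0, 100, 94, 3788], [36, 0, 10, 7, 57], [155, 1, 12, 5, 32], [183, 0, 6, 7, 18], [207, 0, 8, 3, 16], [85, 10, 7, 7, 22], [0, 31, 7, 5, 29], [0, 36, 16, 24, 215], [83, 48, 16, 8, 101], [82, 57, 34, 20, 344], [116, 67, 19, 18, 196], [25, 70, 8, 7, 35], [28, 75, 192, 235, 20429], [15, 76, 10, 15, 95], [25, 77, 61, 42, 775], [200, 86, 275, 298, 21096], [229, 106, 4, 7, 18], [75, 118, 44, 26, 606], [329, 135, 11, 10, 44], [195, 140, 5, 5, 16], [339, 140, 5, 3, 13], [208, 142, 8, 11, 40], [340, 145, 14, 10, 68], [37, 149, 30, 18, 314], [351, 155, 11, 5, 23], [21, 157, 10, 5, 
[... 1442 characters left out ...]
0, 8, 33], [207, 353, 21, 22, 109], [326, 356, 11, 13, 50], [338, 356, 8, 5, 22], [349, 356, 7, 6, 29], [465, 357, 4, 4, 13], [201, 361, 8, 10, 28], [363, 360, 4, 5, 16], [228, 362, 12, 22, 92], [375, 362, 8, 9, 26], [238, 365, 28, 19, 230], [341, 366, 22, 14, 76], [322, 368, 14, 11, 57], [107, 371, 3, 7, 13], [297, 376, 8, 4, 18], [308, 376, 6, 8, 18], [290, 379, 5, 5, 13], [300, 378, 9, 6, 24], [316, 379, 10, 5, 25], [334, 380, 6, 4, 14]]
top changed [[214, 154, 35, 39, 684], [213, 185, 5, 5, 17], [122, 211, 11, 12, 97], [142, 216, 8, 12, 68], [377, 218, 4, 4, 13], [265, 274, 236, 110, 9957], [37, 321, 119, 63, 2541], [167, 326, 82, 58, 3210], [256, 367, 24, 12, 97], [0, 369, 15, 15, 131]]
```

Run:
```python
from h import *
from rig import manip
t,s=load("top",11),load("side",11)
for k in (6,11):
    m=cv2.inRange(cv2.cvtColor(load("top",k)["img"],cv2.COLOR_RGB2HSV),(3,110,40),(18,255,255))[155:190,213:253];p=cv2.findNonZero(m).reshape(-1,2);print("orange",p.mean(0)+[213,155],len(p))
print("vial cap tri",tri(t,(379.5,219.2),s,(272.9,328.9)))
d=cv2.absdiff(cv2.GaussianBlur(load("top",6)["img"],(5,5),0),cv2.GaussianBlur(t["img"],(5,5),0)).max(2)[:270]
k,l,st,c=cv2.connectedComponentsWithStats((d>22).astype(np.uint8));print("top changes since cover placed",[st[i].tolist() for i in range(1,k) if st[i,4]>6])
print(manip.sign_off())
```

```text
orange [224.24390244 173.        ] 41
orange [224.19047619 173.07142857] 42
vial cap tri [ 0.47991472 -0.31685319  0.06417643]
top changes since cover placed [[237, 166, 9, 7, 40], [235, 173, 8, 8, 42]]
the job is handed in; nothing more can be done
None
```

The job is done and handed in at about 38 s of the 72 s allowed, with the gripper clear of everything.

**Cover:** I pinched both navy tabs to their stops and drew the cover off along the case normal. It turned level on the tray floor while still held, and I released it only once it was flat. It lies tabs up inside the white tray.

**Vial:** Held straight down, the gripper's knuckles would have hit the case's high rear rim. I tilted the tool 26° by driving the arm to its reach limit, so the gripper matched the case slope. The vial was lifted out along the normal. I then removed the tilt the same way, to about 1.5°, and released the vial only after it pressed on the pad.

**Last checks:**
- **Blue vial:** both views together put its cap at (0.480, −0.317) and 64 mm up, where an upright vial should be. The pad's middle is at about (0.475, −0.313), so the vial stands well inside the 96 mm pad.
- **Orange vial:** its cap moved less than 0.1 pixel in the top view.
- **Everything else:** compared with just after the cover was placed, the top view changed only at the emptied well. The bottles and the carton also match the first picture, and the jar's place showed no change.

**Limits:** The picture limit was used up, so I checked the final standing pose from measurements rather than by eye. The side-view comparison was swamped by noise and the moved arm, so it told me nothing. Joint 3 ran right at the lower end of its range (0.22 rad) during the tilting; the lowest reading was 0.220.

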